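# Weigh the control jar kept behind the reagent bottles

## Robot

A 7-joint arm with a two-finger parallel gripper is mounted at the origin on the work surface. World frame = base frame: x ahead of the robot, y to its left, z up, the work surface at z = 0. Lengths are in m, angles in rad, forces in N, time in s.
With the tool pointing down it reaches from about 0.4 to 0.85 m from the base axis. Payload 4.5 kg.
Tool frame: the origin (TCP) lies midway between the tips of the shut fingers; the grasp point (between the pads) lies 19 mm behind it; z points along the fingers, y is the line along which they close (so a half turn about z gives the same grasp; the last joint's range is limited). The gripper opens to 85 mm and grips with 20 to 120 N. Pads are 22 mm wide; open, the fingers measure 114 mm over their backs; the gripper's body (76 mm by 85 mm) begins 54 mm behind the grasp point. The pads swing forward as they close: fully open they stand 13 mm farther back than shut.
Start: joints at [1.166, 0.689, -0.195, 1.565, 0.157, 0.902, -0.215], TCP at [0.266, -0.566, 0.231] pointing down, gripper open.
Joint ranges: [-3.01, 3.01], [-0.46, 2.08], [-1.47, 1.51], [0.13, 2.56], [-1, 4.14], [0.04, 2.09], [-2.66, 2.66]. Speed limits (rad/s): [2.57, 2.57, 3.14, 3.14, 3.14, 3.14, 3.14].

## Interface

Orientations are given as a 3x3 rotation matrix whose columns are the frame's x, y, z axes.
In Python, from station import manip, vision gives the robot as it stands.
- The arm moves only by the tool servo_tool, never from a script. Its argument "steps" is a list of rows, each an object of numbers: "dx", "dy", "dz": the shift along the tool's x, y, z in mm; "rx", "ry", "rz": the turn, a rotation vector about the tool's x, y, z in rad. A call has 1 to 12 rows; each row shifts and turns the commanded pose from where the row before left it, along the tool's axes as they then stand; what a row does not reach is not made up. A row lasts 1/8 s, in which the tool goes at most 62.5 mm and 10.7 degrees, less where a joint would pass 70% of its speed; a pose out of reach is approached as far as the arm can. A call is refused whole if a number of a shift passes 62.5 or a number of a turn 0.188, either way. A call with a gripper value outside its range is refused whole. "fingers" is the gripper command: -1 is shut, 1 is fully open, values between are in proportion, set as the call begins (left out, the last holds). The fingers move at their own pace and stop on an object; "newtons" is the grip in N (left out, the last holds). Time passes only in rows, so rows that do not move let the fingers close. It gives the time, the measured TCP pose, the force, the opening and the grip force at its end, in the units of the state.
- manip.get_state(): the state, without advancing time (a new reading comes with each control period).
- vision.grab_frame(name): name is "scene" or "side" or "wrist"; returns the picture (400x640x3 uint8, red, green, blue); there is no depth.
- vision.camera_info(name): a dict with "mtx" (3x3 intrinsics, pixels), "R" (3x3) and "t" (3): a world point X has camera coordinates R X + t. Camera axes: x right, y down, z forward; pixel columns grow to the right and rows downward; lengths in m; the calibration is good to about 2 mm. A picture is of the moment at which its call begins: read the wrist's pose just before it. camera_info takes no time and is no camera call; for the wrist camera it gives the pose at the moment of the call.
- manip.hand_in(): hands the job in; it is judged then, once.
The state is a dict: "t": time; "q": joint angles; "qvel": joint speeds; "tau": joint torques, N m; "tool_pos": TCP position; "orientation": TCP orientation; "wrist_force": force on the tool from outside, world axes, zero at the start; "moment": the same for the moment, N m; "width": finger opening in m; "gripper_force": force on a finger pad.
Only numpy, scipy, OpenCV 4.12 (cv2) and the standard library are available. Lean on these libraries where they do the work, as an engineer would, in place of code of your own. Each camera call takes 0.05 s, during which the arm holds its last target. There are 200 camera calls.

## Task

The red-capped jar at the back of the white divided tray is walled in by three tall bottles: take all three bottles out and stand them on the steel tray, then fetch the jar and set it in the middle of the balance's pan, and only after that put every bottle back, upright, in the very compartment it came from. Set everything down gently, let nothing tip over, and leave the two small vials beside the jar where they stand.

Things in the scene. Friction and masses are not known exactly. Their poses are not given: they have to be found in the camera images.
- bottle_blue: Tall white plastic bottle with a white label and a blue screw cap, 130 mm tall: body 52 mm across up to 80 mm, shoulder narrowing to a 28 mm neck at 97 mm, cap 30 mm across from 108 to 130 mm (a good grip from above). Loose, about 0.2 kg. Starts in one of the three front compartments of the divided tray, which one varies. Origin: centre of the underside, z up.
- bottle_green: Tall white plastic bottle with a white label and a green screw cap, 130 mm tall: body 52 mm across up to 80 mm, shoulder narrowing to a 28 mm neck at 97 mm, cap 30 mm across from 108 to 130 mm (a good grip from above). Loose, about 0.2 kg. Starts in one of the three front compartments of the divided tray, which one varies. Origin: centre of the underside, z up.
- bottle_yellow: Tall brown (amber) bottle with a white label and a yellow screw cap, 130 mm tall: body 52 mm across up to 80 mm, shoulder narrowing to a 28 mm neck at 97 mm, cap 30 mm across from 108 to 130 mm (a good grip from above). Loose, about 0.2 kg. Starts in one of the three front compartments of the divided tray, which one varies. Origin: centre of the underside, z up.
- jar_red: Squat brown jar with a red screw cap, 48 mm tall: body 34 mm across, cap 36 mm across from 33 to 48 mm. Loose, about 70 g. Stands near the middle of the divided tray's back bay, 58 mm (centre to centre) behind the row of tall bottles. Origin: centre of the underside, z up.
- divided_tray: White divided bottle tray, fixed, 120 (x) by 214 mm (y). Origin: centre of the underside; y along the bottle row, x towards the back. Floor 4 mm thick. Front: three compartments 66 x 66 mm inside, centres x = -23, y = -70, 0, +70 mm. Back: one bay 44 (x) by 206 mm (y), centre x = +36 mm, with the red jar and two vials. Heights above bench: dividers 26, outer walls 30, back wall 34 mm.
- steel_tray: Shallow steel tray, fixed, empty: the side area for the bottles. 278 mm along its x, 110 mm along its y, rim 16 mm high, inner floor 270 x 102 mm at 4 mm above the bench; room for three bottles in a row along its x, 80 mm apart. Origin: centre of the underside. Stands left or right of the divided tray.
- balance: Grey bench balance, fixed, with a flat round steel pan 116 mm across, its top 50 mm above the bench (it does not sink); dark display at the -x end. Housing 150 mm wide (y), from x = -117 to +73 mm, 40 mm high. Origin: on the bench exactly under the pan's centre. Stands on the other side from the steel tray.
- vial_left: Small brown vial with a black cap, 24 mm in diameter, 40 mm tall, loose, standing at the left end (the tray's +y end) of the divided tray's back bay. A bystander: leave it. Origin: centre of the underside.
- vial_right: Small brown vial with a grey cap, 24 mm in diameter, 40 mm tall, loose, standing at the right end (the tray's -y end) of the divided tray's back bay. A bystander: leave it. Origin: centre of the underside.
Mind the look-alikes: they are no part of the job. What is shaped like the jar_red but blue or yellow is not meant.

How it is judged:
On the way, in this order (a step that is already met when the one before it is completed fails the run):
1. all three tall bottles stand upright on the steel tray at the same time (x of bottle_blue in the frame of steel_tray between -0.12 and 0.12 m and y of bottle_blue in the frame of steel_tray between -0.035 and 0.035 m and z of each of bottle_blue, bottle_green, bottle_yellow in the frame of steel_tray below 0.009 m and angle between each of bottle_blue, bottle_green, bottle_yellow's own z axis and vertical below 0.1 rad and x of bottle_green in the frame of steel_tray between -0.12 and 0.12 m and y of bottle_green in the frame of steel_tray between -0.035 and 0.035 m and x of bottle_yellow in the frame of steel_tray between -0.12 and 0.12 m and y of bottle_yellow in the frame of steel_tray between -0.035 and 0.035 m), for 0.2 s.
2. the red-capped jar then stands in the middle of the balance's pan (horizontal distance between jar_red and balance below 0.015 m and z of jar_red in the frame of balance between 0.045 and 0.055 m and angle between jar_red's own z axis and vertical below 0.1 rad), for 0.2 s.
At the end, for the whole second after the job is handed in: The red-capped jar stands upright on the pan, its centre within 15 mm of the pan's centre; each tall bottle stands upright on the floor of its original compartment, within 15 mm of where it started; all at rest (all of step 2 and distance of each of bottle_blue, bottle_green, bottle_yellow from where it was at the start of the episode below 0.015 m and angle between each of bottle_blue, bottle_green, bottle_yellow's own z axis and vertical below 0.1 rad and linear speed of each of bottle_blue, bottle_green, bottle_yellow, jar_red below 0.02 m/s); the robot touches nothing.
It fails at once if a tall bottle or the red jar tips over (leans by more than about 35 degrees) (angle between any of bottle_blue, bottle_green, bottle_yellow, jar_red's own z axis and vertical above 0.6 rad).
It fails at once if a bottle or the jar is let fall (falls free of the fingers by more than about 2 cm) ((linear speed of bottle_blue above 0.6 m/s and contact force between the fingers and bottle_blue below 0.01 N) or (linear speed of bottle_green above 0.6 m/s and contact force between the fingers and bottle_green below 0.01 N) or (linear speed of bottle_yellow above 0.6 m/s and contact force between the fingers and bottle_yellow below 0.01 N) or (linear speed of jar_red above 0.6 m/s and contact force between the fingers and jar_red below 0.01 N)).
It fails at once if a small vial is shifted by more than 15 mm or tipped (distance of any of vial_left, vial_right from where it was at the start of the episode above 0.015 m or angle between any of vial_left, vial_right's own z axis and vertical above 0.3 rad).
It also fails if it takes over 144 s, if anything falls off the work surface, if the arm or the gripper's body presses on something with over 40 N, if the wrist force passes 120 N, or if a joint passes its speed limit or range.

## Working session

There is one attempt and no reset: what is moved stays moved. The work goes in short steps, Python scripts to look and compute and a tool call to move; the robot and the scene stay as the last step left them, time stands still between calls to the robot, and variables do not carry over. Pictures are saved under pics/ and viewed, at most 14 in all, crops included, and the job is handed in when it is done.

Besides the shell and the picture viewer there is one more tool, called after "Request:" as a command line: name --argument value ..., lists and objects as JSON in quotes. servo_tool: Moves the arm, as the interface text tells. Its arguments: {"type":"object","properties":{"steps":{"type":"array"},"fingers":{"type":"number"},"newtons":{"type":"number"}},"required":["steps"]}

```bash
ls; mkdir -p pics
python3 - <<'E'
from station import manip, vision
import cv2,numpy as np
s=manip.get_state();print({k:np.round(v,3).tolist() for k,v in s.items()})
for n in("scene","side"):
    f=vision.grab_frame(n);cv2.imwrite(f"pics/{n}0.png",f[:,:,::-1]);c=vision.camera_info(n)
    print(n,np.round(c["mtx"],1).tolist(),np.round(c["R"],3).tolist(),np.round(c["t"],3).tolist(), (-c["R"].T@c["t"]).round(3))
E
```

```text
pics
{'t': 0.0, 'q': [1.166, 0.69, -0.195, 1.566, 0.157, 0.902, -0.215], 'qvel': [-0.001, -0.0, 0.0, -0.001, -0.0, 0.001, -0.001], 'tau': [0.001, -53.961, -1.267, -15.855, 0.009, 0.009, -0.0], 'tool_pos': [0.265, -0.565, 0.23], 'orientation': [[0.905, 0.425, -0.001], [0.425, -0.905, 0.002], [-0.0, -0.002, -1.0]], 'wrist_force': [-0.8, -0.105, 0.257], 'moment': [0.028, 0.061, 0.0], 'gripper_force': 0.0, 'width': 0.085}
scene [[366.7, 0.0, 316.7], [0.0, 366.7, 205.9], [0.0, 0.0, 1.0]] [[-0.164, 0.986, 0.008], [0.7, 0.122, -0.704], [-0.695, -0.11, -0.711]] [0.103, -0.34, 1.166] [1.065 0.067 0.588]
side [[503.6, 0.0, 313.3], [0.0, 503.6, 205.7], [0.0, 0.0, 1.0]] [[-0.988, -0.152, -0.011], [-0.111, 0.766, -0.633], [0.104, -0.624, -0.774]] [0.536, 0.088, 1.264] [0.408 0.803 1.04 ]
```

View pics/scene0.png

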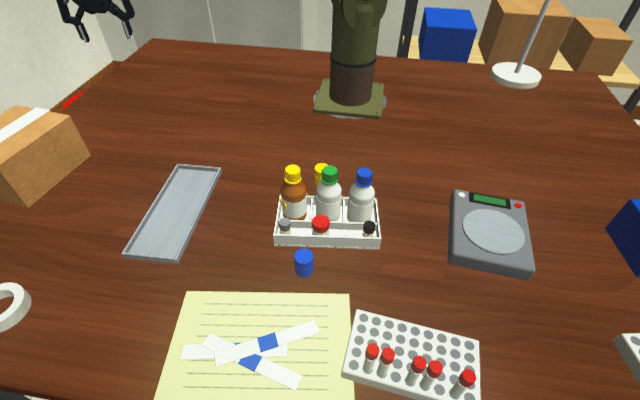

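View pics/side0.png

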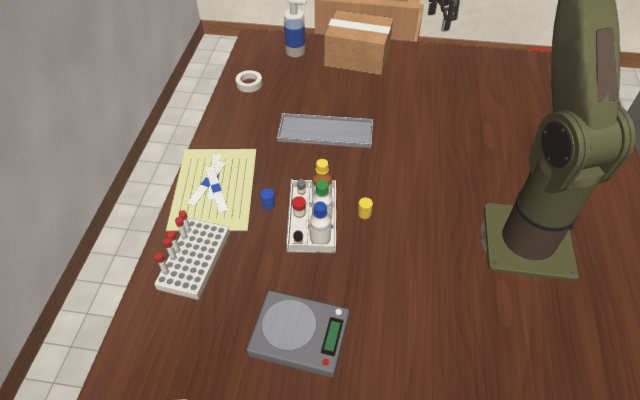

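The steel tray is on the right (-y) and the balance on the left (+y). There are three jar-shaped candidates: red cap at scene (320,223), inside the tray's back bay; blue at (304,263), on the bench; yellow at (321,172), on the bench. The red-capped tubes at (370,360) sit in a rack. Only (320,223) fits jar_red, and I'll confirm it in a crop.

```bash
cat > h.py <<'E'
from station import manip, vision
import cv2,numpy as np
def ray(c,p):
    d=c["R"].T@np.linalg.inv(c["mtx"])@np.array([p[0],p[1],1.]); return -c["R"].T@c["t"],d/np.linalg.norm(d)
def plane(c,p,z):
    o,d=ray(c,p); return o+d*(z-o[2])/d[2]
def tri(r):
    A=sum(np.eye(3)-np.outer(d,d) for o,d in r); b=sum((np.eye(3)-np.outer(d,d))@o for o,d in r); return np.linalg.solve(A,b)
H=dict(red=[(0,6),(174,180)],yellow=[(22,32)],green=[(50,75)],blue=[(108,125)])
def blobs(f,col,roi,smin=150,vmin=60,amin=25):
    h=cv2.cvtColor(f,cv2.COLOR_RGB2HSV); m=np.zeros(h.shape[:2],np.uint8)
    for a,b in H[col]: m|=cv2.inRange(h,(a,smin,vmin),(b,255,255))
    x0,y0,x1,y1=roi; k=np.zeros_like(m);k[y0:y1,x0:x1]=m[y0:y1,x0:x1]
    n,_,st,ce=cv2.connectedComponentsWithStats(k)
    return [(st[i].tolist(),ce[i].round(1).tolist()) for i in range(1,n) if st[i][4]>=amin]
E
python3 - <<'E'
from h import *
F={n:cv2.imread(f"pics/{n}0.png")[:,:,::-1].copy() for n in("scene","side")}
R=dict(scene=(260,150,400,285),side=(250,150,380,260))
for n in F:
    for c in H: print(n,c,blobs(F[n],c,R[n]))
a=cv2.resize(F["scene"][150:285,255:405],None,fx=4,fy=4,interpolation=2)
cv2.imwrite("pics/crop1.png",a[:,:,::-1])
# steel tray & balance in side and scene: grey masks
for n,rois in dict(scene=[(115,155,230,270),(430,180,545,280)],side=[(265,105,385,155),(240,285,355,380)]).items():
    h=cv2.cvtColor(F[n],cv2.COLOR_RGB2HSV); m=cv2.inRange(h,(0,0,60),(180,75,255))
    for x0,y0,x1,y1 in rois:
        k=m[y0:y1,x0:x1]; cs=max(cv2.findContours(k,0,2)[0],key=cv2.contourArea)
        q=cv2.approxPolyDP(cv2.convexHull(cs),5,True)[:,0]+[x0,y0]; print(n,q.tolist(),cv2.minAreaRect(cs+[[x0,y0]]))
E
```

```text
scene red [([312, 215, 18, 17, 246], [320.5, 223.0])]
scene yellow [([314, 163, 14, 22, 151], [318.5, 171.7]), ([284, 164, 18, 21, 290], [292.4, 174.1])]
scene green [([321, 166, 16, 19, 163], [330.0, 173.7])]
scene blue [([355, 168, 17, 19, 232], [364.2, 176.7]), ([294, 249, 19, 28, 366], [304.5, 260.5])]
side red [([292, 197, 13, 13, 143], [298.3, 203.0])]
side yellow [([316, 159, 13, 15, 156], [321.9, 166.2]), ([359, 198, 14, 21, 235], [364.9, 207.4])]
side green []
side blue [([261, 189, 13, 20, 199], [267.1, 198.1]), ([314, 202, 12, 16, 157], [319.5, 209.6])]
scene [[220, 167], [177, 263], [121, 254], [177, 163]] ((172.20001220703125, 212.10000610351562), (55.007266998291016, 123.43094635009766), 26.56505012512207)
scene [[454, 189], [524, 203], [535, 268], [529, 279], [448, 261]] ((492.9613037109375, 234.4930419921875), (95.32799530029297, 76.963134765625), 10.203973770141602)
side [[276, 137], [282, 113], [372, 119], [370, 147]] ((324.2630920410156, 129.8784942626953), (95.4228286743164, 29.32330322265625), 3.6522226333618164)
side [[269, 290], [348, 309], [333, 376], [248, 355]] ((297.4706115722656, 332.11767578125), (91.67845916748047, 70.82039642333984), 14.03624439239502)
```

View pics/crop1.png

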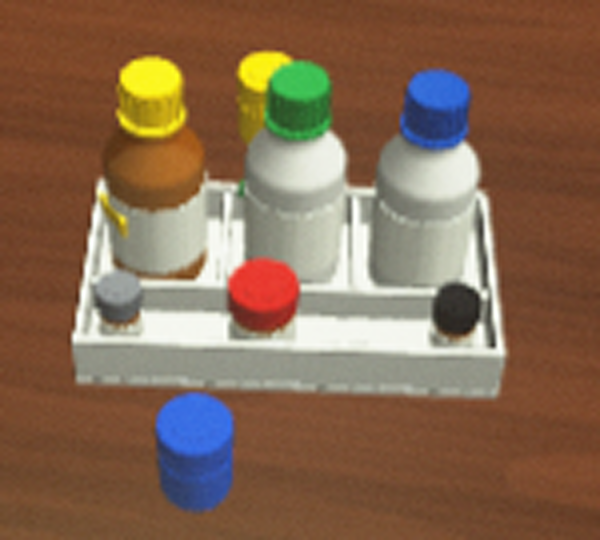

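The crop confirms it: the brown jar with the red cap, crop (263,295), stands in the back bay between the grey-capped vial (119,295) and the black-capped vial (457,308). From -y to +y the bottles are yellow, green, blue.

Run:
```python
from h import *
F={n:cv2.imread(f"pics/{n}0.png")[:,:,::-1].copy() for n in("scene","side")}
C={n:vision.camera_info(n) for n in F}
P=lambda n,p,z: plane(C[n],p,z).round(4)
g=blobs(F["side"],"green",(300,175,340,205),90,30); print(g)
for nm,a,b,z in[("yel",(292.6,174.1),(321.9,166.2),.122),("grn",(329.6,174.),g[0][1] if g else (322,187),.122),("blu",(364.,176.7),(319.5,209.6),.122),("red",(320.5,223),(298.3,203),.042)]:
    print(nm,P("scene",a,z),P("side",b,z),tri([ray(C["scene"],a),ray(C["side"],b)]).round(4))
for n,Q in dict(scene=[[220,167],[177,263],[121,254],[177,163]],side=[[276,137],[282,113],[372,119],[370,147]]).items():
    q=np.array([P(n,p,.014)[:2] for p in Q]); print(n,"steel",q.tolist(),q.mean(0), [np.linalg.norm(q[i]-q[i-1]).round(3) for i in range(4)])
# pan: bright region
for n,(x0,y0,x1,y1) in dict(scene=(455,198,530,262),side=(252,290,325,360)).items():
    h=cv2.cvtColor(F[n],cv2.COLOR_RGB2HSV); k=cv2.inRange(h[y0:y1,x0:x1],(0,0,135),(180,60,255))
    cs=max(cv2.findContours(k,0,2)[0],key=cv2.contourArea); e=cv2.fitEllipse(cv2.convexHull(cs)+[[x0,y0]]); print(n,e,P(n,e[0],.05), h[y0+30,x0+20:x0+40,2])
a=np.hstack([cv2.resize(F["scene"][180:285,435:545],(440,420)),cv2.resize(F["scene"][155:265,118:228],(360,360)).copy() if 0 else cv2.resize(F["scene"][155:260,120:210],(360,420))])
cv2.imwrite("pics/crop2.png",a[:,:,::-1])
```

```text
[([316, 181, 12, 15, 164], [321.6, 187.9])]
yel [ 0.5308 -0.0653  0.122 ] [ 0.5292 -0.0667  0.122 ] [ 0.5295 -0.0661  0.1216]
grn [0.518 0.006 0.122] [0.5197 0.0052 0.122 ] [0.5195 0.0062 0.1232]
blu [0.5144 0.0731 0.122 ] [0.515  0.0727 0.122 ] [0.515  0.0731 0.1225]
red [ 0.5771 -0.0015  0.042 ] [ 0.5815 -0.0047  0.042 ] [ 0.5808 -0.0011  0.0463]
scene steel [[0.4116, -0.2771], [0.6999, -0.2581], [0.6982, -0.3739], [0.4151, -0.3872]] [ 0.5562   -0.324075] [np.float64(0.11), np.float64(0.289), np.float64(0.116), np.float64(0.283)]
side steel [[0.695, -0.268], [0.698, -0.3768], [0.4201, -0.3878], [0.4162, -0.265]] [ 0.557325 -0.3244  ] [np.float64(0.279), np.float64(0.109), np.float64(0.278), np.float64(0.123)]
scene ((489.3907165527344, 227.96458435058594), (72.46639251708984, 94.35853576660156), 102.09072875976562) [0.5406 0.3278 0.05  ] [191 190 192 192 192 193 191 193 190 190 194 194 191 194 196 191 193 192
 193 193]
side ((288.6647644042969, 324.2586975097656), (49.907073974609375, 54.41450119018555), 77.1263198852539) [0.5433 0.3349 0.05  ] [162 160 162 164 163 164 166 165 163 164 166 166 166 164 163 163 164 164
 165 165]
```

View pics/crop2.png

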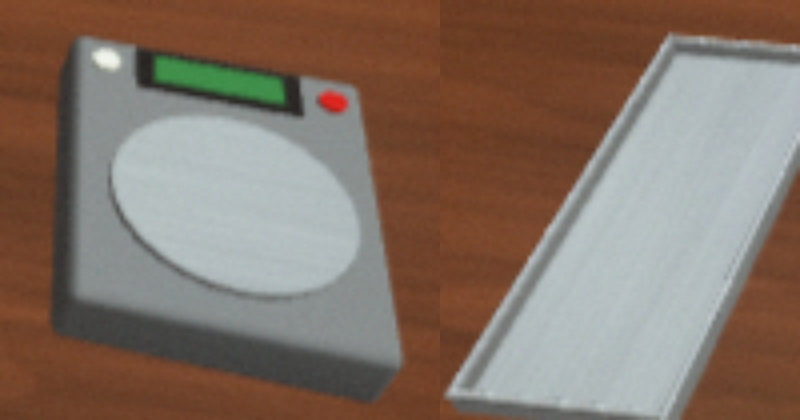

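```bash
cat >> h.py <<'E'
def need(p,yv=None):
    "shift to world p in the tool's axes (mm), and turn about tool z to bring tool y on +-yv"
    s=manip.get_state(); R=np.array(s["orientation"]); d=R.T@(np.array(p)-s["tool_pos"])*1000
    o=""
    if yv is not None:
        a=R.T@np.array([*yv,0]); t=np.arctan2(-a[0],a[1]); t=(t+np.pi/2)%np.pi-np.pi/2; o=" rz %.3f"%t
    print("d",d.round(1),o,"tcp",np.round(s["tool_pos"],4).tolist(),"t %.1f w %.3f gf %.1f"%(s["t"],s["width"],s["gripper_force"]),"F",np.round(s["wrist_force"],1).tolist(),"zt",R[:,2].round(3))
E
python3 - <<'E'
from h import *
from scipy.optimize import least_squares
F={n:cv2.imread(f"pics/{n}0.png")[:,:,::-1].copy() for n in("scene","side")}
for n,(x0,y0,x1,y1),v in(("scene",(455,198,530,262),170),("side",(252,290,325,360),152)):
    C=vision.camera_info(n);h=cv2.cvtColor(F[n],cv2.COLOR_RGB2HSV);k=cv2.inRange(h[y0:y1,x0:x1],(0,0,v),(180,60,255))
    cs=max(cv2.findContours(k,0,2)[0],key=cv2.contourArea);q=cv2.convexHull(cs)[:,0]+[x0,y0]
    w=np.array([plane(C,p,.05)[:2] for p in q.astype(float)])
    (c,r)=cv2.minEnclosingCircle(w.astype(np.float32));print(n,c,r,q.min(0),q.max(0),w.min(0),w.max(0))
need((.53,-.066,.20),(.9945,.104))
E
```

```text
scene (0.5426207184791565, 0.3345552086830139) 0.05732602998614311 [463 209] [524 252] [0.48630196 0.27746428] [0.59942509 0.39083374]
side (0.5438089966773987, 0.33337852358818054) 0.05764801800251007 [263 300] [315 349] [0.4865257  0.27595446] [0.60003996 0.39005718]
d [ 451.8 -339.4   31.1]  rz -1.236 tcp [0.2652, -0.5653, 0.2306] t 0.1 w 0.085 gf 0.0 F [0.8, 0.1, -0.3] zt [-0.001  0.001 -1.   ]
```

Request:
servo_tool --steps '[{"dz": 0}, {"dz": 0}]' --fingers 0.5 --newtons 40

```text
$.steps[0]: bad value
```

Request:
servo_tool --steps '[{"dx": 38, "dy": -28, "dz": 2, "rx": 0, "ry": 0, "rz": 0}, {"dx": 38, "dy": -28, "dz": 2, "rx": 0, "ry": 0, "rz": 0}, {"dx": 38, "dy": -28, "dz": 2, "rx": 0, "ry": 0, "rz": 0}, {"dx": 38, "dy": -28, "dz": 2, "rx": 0, "ry": 0, "rz": 0}, {"dx": 38, "dy": -28, "dz": 2, "rx": 0, "ry": 0, "rz": 0}, {"dx": 38, "dy": -28, "dz": 2, "rx": 0, "ry": 0, "rz": 0}, {"dx": 38, "dy": -28, "dz": 2, "rx": 0, "ry": 0, "rz": 0}, {"dx": 38, "dy": -28, "dz": 2, "rx": 0, "ry": 0, "rz": 0}, {"dx": 38, "dy": -28, "dz": 2, "rx": 0, "ry": 0, "rz": 0}, {"dx": 38, "dy": -28, "dz": 2, "rx": 0, "ry": 0, "rz": 0}, {"dx": 38, "dy": -28, "dz": 2, "rx": 0, "ry": 0, "rz": 0}, {"dx": 33, "dy": -28, "dz": 2, "rx": 0, "ry": 0, "rz": 0}]' --fingers 0.5 --newtons 40

```text
t: 1.6
tool_pos: [0.5317, -0.0683, 0.207]
orientation: [[0.905, 0.425, -0.0], [0.425, -0.905, 0.0], [-0.0, -0.0, -1.0]]
wrist_force: [0.8, -0.2, -0.5]
width: 0.064
gripper_force: 0.0
```

Request:
servo_tool --steps '[{"rz": -0.177}, {"rz": -0.177}, {"rz": -0.177}, {"rz": -0.177}, {"rz": -0.177}, {"rz": -0.177}, {"rz": -0.174}, {"rz": 0.0}]'

```text
$.steps[0]: bad value
```

```bash
python3 -c "
from h import *
need((.53,-.066,.20),(.9945,.104))
f=vision.grab_frame('wrist');cv2.imwrite('pics/w1.png',f[:,:,::-1])"
```

```text
d [-0.6 -2.8  7. ]  rz -1.236 tcp [0.5317, -0.0683, 0.207] t 1.6 w 0.064 gf 0.0 F [0.8, -0.2, -0.5] zt [-0.  0. -1.]
```

View pics/w1.png

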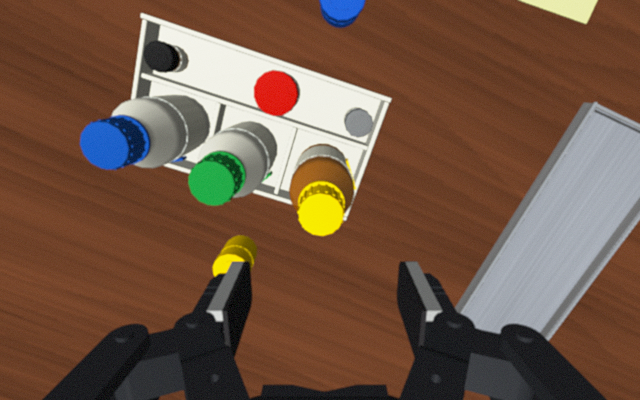

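The wrist view shows the yellow cap at (321,213), green at (217,180), blue at (107,143), the red jar cap at (276,93), and the vials at (160,56) and (358,122). I'll measure from this view too, then turn.

Run:
```python
from h import *
f=cv2.imread('pics/w1.png')[:,:,::-1].copy();c=vision.camera_info('wrist')
for n,p,z in(("yel",(321,213),.134),("grn",(216,181),.134),("blu",(104,143),.134),("red",(276,93),.052),("vl",(160,55),.044),("vr",(358,122),.044)): print(n,plane(c,p,z).round(4))
h=cv2.cvtColor(f,cv2.COLOR_RGB2HSV)
print(c["R"].round(3).tolist(),(-c["R"].T@c["t"]).round(3), manip.get_state()["q"])
```

```text
yel [ 0.5351 -0.058   0.134 ]
grn [0.5258 0.0108 0.134 ]
blu [0.5188 0.0806 0.134 ]
red [0.5843 0.0065 0.052 ]
vl [0.5702 0.1025 0.044 ]
vr [ 0.5921 -0.0643  0.044 ]
[[0.433, -0.901, -0.003], [-0.855, -0.412, 0.315], [-0.286, -0.134, -0.949]] [ 0.609 -0.026  0.35 ] [ 0.10697845  0.60593554 -0.1237192   1.860368    0.10231261  0.67832941
 -1.19698216]
```

Request:
servo_tool --steps '[{"dx": 0, "dy": 0, "dz": 0, "rx": 0, "ry": 0, "rz": -0.177}, {"dx": 0, "dy": 0, "dz": 0, "rx": 0, "ry": 0, "rz": -0.177}, {"dx": 0, "dy": 0, "dz": 0, "rx": 0, "ry": 0, "rz": -0.177}, {"dx": 0, "dy": 0, "dz": 0, "rx": 0, "ry": 0, "rz": -0.177}, {"dx": 0, "dy": 0, "dz": 0, "rx": 0, "ry": 0, "rz": -0.177}, {"dx": 0, "dy": 0, "dz": 0, "rx": 0, "ry": 0, "rz": -0.177}, {"dx": 0, "dy": 0, "dz": 0, "rx": 0, "ry": 0, "rz": -0.174}, {"dx": 0, "dy": 0, "dz": 0, "rx": 0, "ry": 0, "rz": 0}]'

```text
t: 2.65
tool_pos: [0.5307, -0.0704, 0.207]
orientation: [[-0.102, 0.995, -0.001], [0.995, 0.102, 0.0], [0.001, -0.001, -1.0]]
wrist_force: [-0.9, 1.2, -0.7]
width: 0.0642
gripper_force: 0.0
```

```bash
python3 -c "
from h import *
need((.53,-.066,.104),(.9945,.104)); print(manip.get_state()['orientation'],manip.get_state()['q'])"
```

```text
d [  4.4  -0.2 103. ]  rz -0.002 tcp [0.5307, -0.0704, 0.207] t 2.6 w 0.064 gf 0.0 F [-0.9, 1.2, -0.7] zt [-0.001  0.    -1.   ]
[[-1.01636059e-01  9.94821340e-01 -7.83061464e-04]
 [ 9.94821500e-01  1.01636442e-01  4.65547400e-04]
 [ 5.42724069e-04 -7.31689977e-04 -9.99999585e-01]] [ 0.34111965  0.63757895 -0.48385503  1.8533586   0.41615453  0.75293762
 -0.26881311]
```

Run:
```python
from h import *
c=vision.camera_info('wrist');f=vision.grab_frame('wrist');c2=vision.camera_info('wrist');cv2.imwrite('pics/w2.png',f[:,:,::-1])
print(np.abs(c["t"]-c2["t"]).max(),(-c["R"].T@c["t"]).round(3))
for k in("yellow","green","blue","red"):
    for st,ce in blobs(f,k,(0,0,640,400),150,60,200):
        print(k,st,ce,plane(c,ce,.13 if k!="red" else .05).round(4))
```

```text
0.0007076379211001238 [0.523 0.011 0.35 ]
yellow [166, 91, 57, 45, 2029] [193.1, 111.6] [ 0.4458 -0.0143  0.13  ]
yellow [301, 175, 49, 55, 2189] [324.7, 202.1] [ 0.5305 -0.0635  0.13  ]
green [295, 65, 51, 54, 2062] [320.1, 91.3] [0.5207 0.005  0.13  ]
blue [454, 114, 59, 45, 1978] [484.0, 134.8] [ 0.6233 -0.0102  0.13  ]
blue [603, 163, 37, 53, 800] [620.7, 182.1] [ 0.7176 -0.0308  0.13  ]
red [372, 84, 44, 43, 1501] [393.9, 104.9] [ 0.5809 -0.0017  0.05  ]
```

View pics/w2.png

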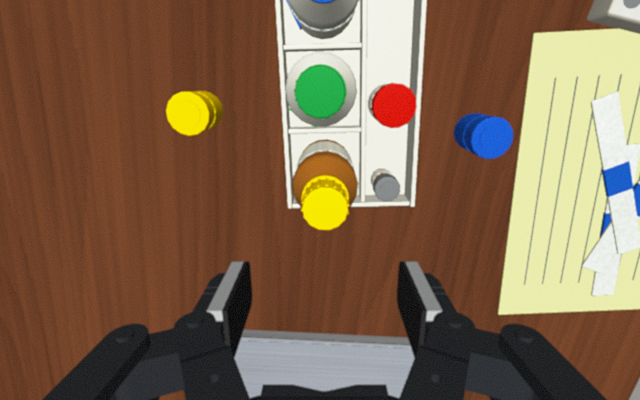

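Now settled: the yellow cap at (325,202) and red cap at (394,105) agree with the fixed cameras to within 2 mm. Descending on yellow.

Request:
servo_tool --steps '[{"dx": 3, "dy": 0, "dz": 20, "rx": 0, "ry": 0, "rz": 0}, {"dx": 2, "dy": -1, "dz": 25, "rx": 0, "ry": 0, "rz": 0}, {"dx": 0, "dy": 0, "dz": 25, "rx": 0, "ry": 0, "rz": 0}, {"dx": 0, "dy": 0, "dz": 20, "rx": 0, "ry": 0, "rz": 0}, {"dx": 0, "dy": 0, "dz": 10, "rx": 0, "ry": 0, "rz": 0}, {"dx": 0, "dy": 0, "dz": 3, "rx": 0, "ry": 0, "rz": 0}, {"dx": 0, "dy": 0, "dz": 0, "rx": 0, "ry": 0, "rz": 0}]'

```text
t: 3.58
tool_pos: [0.5299, -0.0651, 0.1047]
orientation: [[-0.103, 0.995, 0.001], [0.995, 0.103, -0.0], [-0.0, 0.001, -1.0]]
wrist_force: [0.7, -0.1, -0.4]
width: 0.0636
gripper_force: 0.0
```

Request:
servo_tool --steps '[{"dx": 0, "dy": 0, "dz": 0, "rx": 0, "ry": 0, "rz": 0}, {"dx": 0, "dy": 0, "dz": 0, "rx": 0, "ry": 0, "rz": 0}, {"dx": 0, "dy": 0, "dz": 0, "rx": 0, "ry": 0, "rz": 0}, {"dx": 0, "dy": 0, "dz": 0, "rx": 0, "ry": 0, "rz": 0}, {"dx": 0, "dy": 0, "dz": 0, "rx": 0, "ry": 0, "rz": 0}, {"dx": 0, "dy": 0, "dz": 0, "rx": 0, "ry": 0, "rz": 0}]' --fingers -1 --newtons 40

```text
t: 4.32
tool_pos: [0.5301, -0.0652, 0.1049]
orientation: [[-0.104, 0.995, 0.001], [0.995, 0.104, -0.0], [-0.0, 0.001, -1.0]]
wrist_force: [-0.5, -0.2, 5.4]
width: 0.0287
gripper_force: 39.5
```

```bash
python3 -c "
from h import *
need((.4785,-.3275,.18),(.9945,.104))"
```

```text
d [-255.6  -78.5  -75.1]  rz -0.000 tcp [0.5301, -0.0652, 0.1049] t 4.3 w 0.029 gf 39.5 F [-0.5, -0.2, 5.4] zt [ 0.001 -0.    -1.   ]
```

Request:
servo_tool --steps '[{"dx": 0, "dy": 0, "dz": -8, "rx": 0, "ry": 0, "rz": 0}, {"dx": 0, "dy": 0, "dz": -17, "rx": 0, "ry": 0, "rz": 0}, {"dx": 0, "dy": 0, "dz": -25, "rx": 0, "ry": 0, "rz": 0}, {"dx": -5, "dy": -2, "dz": -20, "rx": 0, "ry": 0, "rz": 0}, {"dx": -20, "dy": -6, "dz": -5, "rx": 0, "ry": 0, "rz": 0}, {"dx": -35, "dy": -10, "dz": 0, "rx": 0, "ry": 0, "rz": 0}, {"dx": -40, "dy": -12, "dz": 0, "rx": 0, "ry": 0, "rz": 0}, {"dx": -40, "dy": -13, "dz": 0, "rx": 0, "ry": 0, "rz": 0}, {"dx": -40, "dy": -13, "dz": 0, "rx": 0, "ry": 0, "rz": 0}, {"dx": -40, "dy": -12, "dz": 0, "rx": 0, "ry": 0, "rz": 0}, {"dx": -25, "dy": -8, "dz": 0, "rx": 0, "ry": 0, "rz": 0}, {"dx": -11, "dy": -3, "dz": 0, "rx": 0, "ry": 0, "rz": 0}]'

```text
t: 5.82
tool_pos: [0.4762, -0.3298, 0.179]
orientation: [[-0.101, 0.995, -0.001], [0.995, 0.101, -0.0], [-0.0, -0.001, -1.0]]
wrist_force: [-0.8, 0.8, -2.0]
width: 0.0286
gripper_force: 39.8
```

Request:
servo_tool --steps '[{"dx": 0, "dy": 0, "dz": 0, "rx": 0, "ry": 0, "rz": 0}, {"dx": 0, "dy": 0, "dz": 0, "rx": 0, "ry": 0, "rz": 0}]'

```text
t: 6.08
tool_pos: [0.4782, -0.3259, 0.1794]
orientation: [[-0.106, 0.994, 0.0], [0.994, 0.106, 0.001], [0.001, 0.001, -1.0]]
wrist_force: [-0.0, 1.0, -1.3]
width: 0.0288
gripper_force: 39.8
```

```bash
python3 -c "
from h import *
need((.4785,-.3275,.106),(.9945,.104))
f=vision.grab_frame('side');a=f[60:270,200:400];cv2.imwrite('pics/s2.png',cv2.resize(a,(560,588))[:,:,::-1])"
```

```text
d [-1.7  0.1 73.4]  rz 0.002 tcp [0.4782, -0.3259, 0.1794] t 6.1 w 0.029 gf 39.8 F [-0.0, 1.0, -1.3] zt [ 0.     0.001 -1.   ]
```

View pics/s2.png

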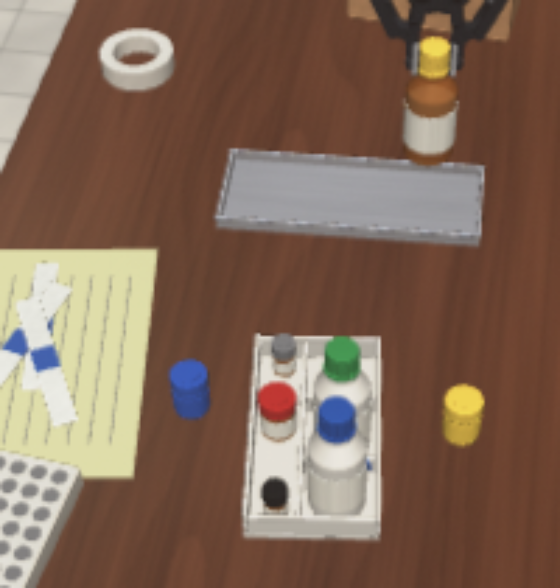

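The yellow bottle hangs upright over the steel tray at crop (432,100). Lowering it slowly near the floor.

Request:
servo_tool --steps '[{"dx": 0, "dy": 0, "dz": 10, "rx": 0, "ry": 0, "rz": 0}, {"dx": 0, "dy": 0, "dz": 20, "rx": 0, "ry": 0, "rz": 0}, {"dx": -1, "dy": 0, "dz": 20, "rx": 0, "ry": 0, "rz": 0}, {"dx": 0, "dy": 0, "dz": 13, "rx": 0, "ry": 0, "rz": 0}, {"dx": 0, "dy": 0, "dz": 5, "rx": 0, "ry": 0, "rz": 0}, {"dx": 0, "dy": 0, "dz": 3, "rx": 0, "ry": 0, "rz": 0}, {"dx": 0, "dy": 0, "dz": 2, "rx": 0, "ry": 0, "rz": 0}, {"dx": 0, "dy": 0, "dz": 1, "rx": 0, "ry": 0, "rz": 0}, {"dx": 0, "dy": 0, "dz": 0, "rx": 0, "ry": 0, "rz": 0}]'

```text
t: 7.25
tool_pos: [0.4778, -0.3291, 0.1056]
orientation: [[-0.104, 0.995, 0.0], [0.995, 0.104, -0.0], [-0.0, 0.0, -1.0]]
wrist_force: [-0.0, 0.2, -2.8]
width: 0.0291
gripper_force: 39.7
```

Request:
servo_tool --steps '[{"dx": 0, "dy": 0, "dz": 1, "rx": 0, "ry": 0, "rz": 0}, {"dx": 0, "dy": 0, "dz": 1, "rx": 0, "ry": 0, "rz": 0}, {"dx": 0, "dy": 0, "dz": 0, "rx": 0, "ry": 0, "rz": 0}]'

```text
t: 7.62
tool_pos: [0.4783, -0.3292, 0.1049]
orientation: [[-0.104, 0.995, 0.001], [0.995, 0.104, -0.001], [-0.002, 0.001, -1.0]]
wrist_force: [-0.8, 0.9, 9.1]
width: 0.0288
gripper_force: 40.9
```

Contact at z = 0.105. Open, and rise.

Request:
servo_tool --steps '[{"dx": 0, "dy": 0, "dz": 0, "rx": 0, "ry": 0, "rz": 0}, {"dx": 0, "dy": 0, "dz": 0, "rx": 0, "ry": 0, "rz": 0}, {"dx": 0, "dy": 0, "dz": 0, "rx": 0, "ry": 0, "rz": 0}, {"dx": 0, "dy": 0, "dz": 0, "rx": 0, "ry": 0, "rz": 0}, {"dx": 0, "dy": 0, "dz": -10, "rx": 0, "ry": 0, "rz": 0}, {"dx": 0, "dy": 0, "dz": -25, "rx": 0, "ry": 0, "rz": 0}, {"dx": 0, "dy": 0, "dz": -30, "rx": 0, "ry": 0, "rz": 0}, {"dx": 0, "dy": 0, "dz": -30, "rx": 0, "ry": 0, "rz": 0}]' --fingers 0.5

```text
t: 8.62
tool_pos: [0.4777, -0.3289, 0.1999]
orientation: [[-0.104, 0.995, 0.0], [0.995, 0.104, -0.0], [-0.0, 0.0, -1.0]]
wrist_force: [0.6, -0.5, 0.3]
width: 0.0638
gripper_force: 0.0
```

```bash
python3 -c "
from h import *
need((.520,.0055,.18),(.9945,.104))"
```

```text
d [328.2  76.8  19.8]  rz 0.000 tcp [0.4777, -0.3289, 0.1999] t 8.6 w 0.064 gf 0.0 F [0.6, -0.5, 0.3] zt [ 0. -0. -1.]
```

Request:
servo_tool --steps '[{"dx": 20, "dy": 5, "dz": 0, "rx": 0, "ry": 0, "rz": 0}, {"dx": 40, "dy": 9, "dz": 0, "rx": 0, "ry": 0, "rz": 0}, {"dx": 50, "dy": 12, "dz": 0, "rx": 0, "ry": 0, "rz": 0}, {"dx": 50, "dy": 12, "dz": 0, "rx": 0, "ry": 0, "rz": 0}, {"dx": 50, "dy": 12, "dz": 0, "rx": 0, "ry": 0, "rz": 0}, {"dx": 50, "dy": 12, "dz": 0, "rx": 0, "ry": 0, "rz": 0}, {"dx": 40, "dy": 9, "dz": 5, "rx": 0, "ry": 0, "rz": 0}, {"dx": 20, "dy": 4, "dz": 7, "rx": 0, "ry": 0, "rz": 0}, {"dx": 8, "dy": 2, "dz": 8, "rx": 0, "ry": 0, "rz": 0}, {"dx": 0, "dy": 0, "dz": 0, "rx": 0, "ry": 0, "rz": 0}, {"dx": 0, "dy": 0, "dz": 0, "rx": 0, "ry": 0, "rz": 0}]'

```text
t: 10.0
tool_pos: [0.5202, 0.0037, 0.1784]
orientation: [[-0.102, 0.995, -0.0], [0.995, 0.102, -0.001], [-0.001, -0.0, -1.0]]
wrist_force: [0.1, 0.4, -0.3]
width: 0.0641
gripper_force: 0.0
```

```bash
python3 -c "
from h import *
need((.520,.0055,.105),(.9945,.104))"
```

```text
d [ 1.9  0.  73.4]  rz -0.002 tcp [0.5202, 0.0037, 0.1784] t 10.0 w 0.064 gf 0.0 F [0.1, 0.4, -0.3] zt [-0.    -0.001 -1.   ]
```

Request:
servo_tool --steps '[{"dx": 1, "dy": 0, "dz": 15, "rx": 0, "ry": 0, "rz": 0}, {"dx": 0, "dy": 0, "dz": 22, "rx": 0, "ry": 0, "rz": 0}, {"dx": 0, "dy": 0, "dz": 22, "rx": 0, "ry": 0, "rz": 0}, {"dx": 0, "dy": 0, "dz": 11, "rx": 0, "ry": 0, "rz": 0}, {"dx": 0, "dy": 0, "dz": 4, "rx": 0, "ry": 0, "rz": 0}, {"dx": 0, "dy": 0, "dz": 0, "rx": 0, "ry": 0, "rz": 0}]'

```text
t: 10.75
tool_pos: [0.5203, 0.0062, 0.1044]
orientation: [[-0.104, 0.995, 0.0], [0.995, 0.104, -0.0], [-0.0, 0.0, -1.0]]
wrist_force: [-0.7, 0.1, 1.2]
width: 0.0642
gripper_force: 0.0
```

Request:
servo_tool --steps '[{"dx": 0, "dy": 0, "dz": 0, "rx": 0, "ry": 0, "rz": 0}, {"dx": 0, "dy": 0, "dz": 0, "rx": 0, "ry": 0, "rz": 0}, {"dx": 0, "dy": 0, "dz": 0, "rx": 0, "ry": 0, "rz": 0}, {"dx": 0, "dy": 0, "dz": 0, "rx": 0, "ry": 0, "rz": 0}, {"dx": 0, "dy": 0, "dz": 0, "rx": 0, "ry": 0, "rz": 0}, {"dx": 0, "dy": 0, "dz": 0, "rx": 0, "ry": 0, "rz": 0}]' --fingers -1

```text
t: 11.5
tool_pos: [0.5205, 0.0062, 0.105]
orientation: [[-0.104, 0.995, 0.001], [0.995, 0.104, -0.0], [-0.0, 0.001, -1.0]]
wrist_force: [-1.2, 0.3, 6.0]
width: 0.0289
gripper_force: 39.5
```

```bash
python3 -c "
from h import *
need((.5565,-.324,.18),(.9945,.104))"
```

```text
d [-332.2    1.6  -74.9]  rz -0.000 tcp [0.5205, 0.0062, 0.105] t 11.5 w 0.029 gf 39.5 F [-1.2, 0.3, 6.0] zt [ 0.001 -0.    -1.   ]
```

Request:
servo_tool --steps '[{"dx": 0, "dy": 0, "dz": -8, "rx": 0, "ry": 0, "rz": 0}, {"dx": 0, "dy": 0, "dz": -17, "rx": 0, "ry": 0, "rz": 0}, {"dx": 0, "dy": 0, "dz": -25, "rx": 0, "ry": 0, "rz": 0}, {"dx": -5, "dy": 0, "dz": -20, "rx": 0, "ry": 0, "rz": 0}, {"dx": -20, "dy": 0, "dz": -5, "rx": 0, "ry": 0, "rz": 0}, {"dx": -40, "dy": 0, "dz": 0, "rx": 0, "ry": 0, "rz": 0}, {"dx": -45, "dy": 0, "dz": 0, "rx": 0, "ry": 0, "rz": 0}, {"dx": -45, "dy": 0, "dz": 0, "rx": 0, "ry": 0, "rz": 0}, {"dx": -45, "dy": 1, "dz": 0, "rx": 0, "ry": 0, "rz": 0}, {"dx": -45, "dy": 1, "dz": 0, "rx": 0, "ry": 0, "rz": 0}, {"dx": -42, "dy": 0, "dz": 0, "rx": 0, "ry": 0, "rz": 0}, {"dx": -30, "dy": 0, "dz": 0, "rx": 0, "ry": 0, "rz": 0}]'

```text
t: 13.0
tool_pos: [0.5542, -0.3115, 0.1791]
orientation: [[-0.101, 0.995, -0.001], [0.995, 0.101, -0.001], [-0.0, -0.001, -1.0]]
wrist_force: [0.1, 0.9, -1.4]
width: 0.0288
gripper_force: 39.7
```

Request:
servo_tool --steps '[{"dx": -15, "dy": 0, "dz": 0, "rx": 0, "ry": 0, "rz": 0}, {"dx": 0, "dy": 0, "dz": 0, "rx": 0, "ry": 0, "rz": 0}, {"dx": 0, "dy": 0, "dz": 0, "rx": 0, "ry": 0, "rz": 0}, {"dx": 0, "dy": 0, "dz": 0, "rx": 0, "ry": 0, "rz": 0}]'

```text
t: 13.5
tool_pos: [0.5569, -0.3218, 0.1795]
orientation: [[-0.106, 0.994, 0.0], [0.994, 0.106, 0.001], [0.001, 0.0, -1.0]]
wrist_force: [-0.5, -0.4, -1.2]
width: 0.0286
gripper_force: 39.7
```

```bash
python3 -c "
from h import *
need((.5565,-.324,.1045),(.9945,.104))"
```

```text
d [-2.2 -0.6 75. ]  rz 0.002 tcp [0.5569, -0.3218, 0.1795] t 13.5 w 0.029 gf 39.7 F [-0.5, -0.4, -1.2] zt [ 0.     0.001 -1.   ]
```

Request:
servo_tool --steps '[{"dx": -1, "dy": 0, "dz": 10, "rx": 0, "ry": 0, "rz": 0}, {"dx": 0, "dy": 0, "dz": 20, "rx": 0, "ry": 0, "rz": 0}, {"dx": 0, "dy": 0, "dz": 20, "rx": 0, "ry": 0, "rz": 0}, {"dx": 0, "dy": 0, "dz": 13, "rx": 0, "ry": 0, "rz": 0}, {"dx": 0, "dy": 0, "dz": 5, "rx": 0, "ry": 0, "rz": 0}, {"dx": 0, "dy": 0, "dz": 3, "rx": 0, "ry": 0, "rz": 0}, {"dx": 0, "dy": 0, "dz": 2, "rx": 0, "ry": 0, "rz": 0}, {"dx": 0, "dy": 0, "dz": 1, "rx": 0, "ry": 0, "rz": 0}, {"dx": 0, "dy": 0, "dz": 1, "rx": 0, "ry": 0, "rz": 0}, {"dx": 0, "dy": 0, "dz": 0, "rx": 0, "ry": 0, "rz": 0}]'

```text
t: 14.75
tool_pos: [0.557, -0.3249, 0.1051]
orientation: [[-0.104, 0.995, 0.001], [0.995, 0.104, -0.001], [-0.001, 0.001, -1.0]]
wrist_force: [-1.5, 0.6, 3.3]
width: 0.0288
gripper_force: 40.2
```

Touching. Release, rise, then on to blue.

Request:
servo_tool --steps '[{"dx": 0, "dy": 0, "dz": 0, "rx": 0, "ry": 0, "rz": 0}, {"dx": 0, "dy": 0, "dz": 0, "rx": 0, "ry": 0, "rz": 0}, {"dx": 0, "dy": 0, "dz": 0, "rx": 0, "ry": 0, "rz": 0}, {"dx": 0, "dy": 0, "dz": 0, "rx": 0, "ry": 0, "rz": 0}, {"dx": 0, "dy": 0, "dz": -10, "rx": 0, "ry": 0, "rz": 0}, {"dx": 0, "dy": 0, "dz": -25, "rx": 0, "ry": 0, "rz": 0}, {"dx": 0, "dy": 0, "dz": -30, "rx": 0, "ry": 0, "rz": 0}, {"dx": 0, "dy": 0, "dz": -30, "rx": 0, "ry": 0, "rz": 0}]' --fingers 0.5

```text
t: 15.75
tool_pos: [0.5568, -0.3247, 0.2009]
orientation: [[-0.104, 0.995, 0.001], [0.995, 0.104, -0.0], [-0.0, 0.001, -1.0]]
wrist_force: [0.4, 0.0, -0.5]
width: 0.064
gripper_force: 0.0
```

```bash
python3 -c "
from h import *
need((.515,.073,.18),(.9945,.104))"
```

```text
d [ 3.999e+02 -2.000e-01  2.080e+01]  rz -0.000 tcp [0.5568, -0.3247, 0.2009] t 15.8 w 0.064 gf 0.0 F [0.4, 0.0, -0.5] zt [ 0.001 -0.    -1.   ]
```

Request:
servo_tool --steps '[{"dx": 20, "dy": 0, "dz": 0, "rx": 0, "ry": 0, "rz": 0}, {"dx": 45, "dy": 0, "dz": 0, "rx": 0, "ry": 0, "rz": 0}, {"dx": 55, "dy": 0, "dz": 0, "rx": 0, "ry": 0, "rz": 0}, {"dx": 55, "dy": 0, "dz": 0, "rx": 0, "ry": 0, "rz": 0}, {"dx": 55, "dy": 0, "dz": 0, "rx": 0, "ry": 0, "rz": 0}, {"dx": 55, "dy": 0, "dz": 0, "rx": 0, "ry": 0, "rz": 0}, {"dx": 50, "dy": 0, "dz": 0, "rx": 0, "ry": 0, "rz": 0}, {"dx": 40, "dy": 0, "dz": 5, "rx": 0, "ry": 0, "rz": 0}, {"dx": 19, "dy": 0, "dz": 7, "rx": 0, "ry": 0, "rz": 0}, {"dx": 6, "dy": 0, "dz": 8, "rx": 0, "ry": 0, "rz": 0}, {"dx": 0, "dy": 0, "dz": 0, "rx": 0, "ry": 0, "rz": 0}, {"dx": 0, "dy": 0, "dz": 0, "rx": 0, "ry": 0, "rz": 0}]'

```text
t: 17.25
tool_pos: [0.5154, 0.0716, 0.1794]
orientation: [[-0.102, 0.995, 0.0], [0.995, 0.102, -0.001], [-0.001, 0.0, -1.0]]
wrist_force: [-0.1, -0.2, 0.8]
width: 0.0637
gripper_force: 0.0
```

Request:
servo_tool --steps '[{"dx": 0, "dy": 0, "dz": 15, "rx": 0, "ry": 0, "rz": 0}, {"dx": 0, "dy": 0, "dz": 22, "rx": 0, "ry": 0, "rz": 0}, {"dx": 0, "dy": 0, "dz": 22, "rx": 0, "ry": 0, "rz": 0}, {"dx": 0, "dy": 0, "dz": 11, "rx": 0, "ry": 0, "rz": 0}, {"dx": 0, "dy": 0, "dz": 5, "rx": 0, "ry": 0, "rz": 0}, {"dx": 0, "dy": 0, "dz": 0, "rx": 0, "ry": 0, "rz": 0}, {"dx": 0, "dy": 0, "dz": 0, "rx": 0, "ry": 0, "rz": 0}]'

```text
t: 18.12
tool_pos: [0.5156, 0.0732, 0.1048]
orientation: [[-0.104, 0.995, 0.001], [0.995, 0.104, 0.0], [0.0, 0.001, -1.0]]
wrist_force: [-0.6, 0.0, -0.2]
width: 0.0643
gripper_force: 0.0
```

```bash
python3 -c "
from h import *
need((.515,.073,.105),(.9945,.104))"
```

```text
d [-0.2 -0.6 -0.2]  rz -0.000 tcp [0.5156, 0.0732, 0.1048] t 18.1 w 0.064 gf 0.0 F [-0.6, 0.0, -0.2] zt [ 0.001  0.    -1.   ]
```

Request:
servo_tool --steps '[{"dx": 0, "dy": 0, "dz": 0, "rx": 0, "ry": 0, "rz": 0}, {"dx": 0, "dy": 0, "dz": 0, "rx": 0, "ry": 0, "rz": 0}, {"dx": 0, "dy": 0, "dz": 0, "rx": 0, "ry": 0, "rz": 0}, {"dx": 0, "dy": 0, "dz": 0, "rx": 0, "ry": 0, "rz": 0}, {"dx": 0, "dy": 0, "dz": 0, "rx": 0, "ry": 0, "rz": 0}, {"dx": 0, "dy": 0, "dz": 0, "rx": 0, "ry": 0, "rz": 0}]' --fingers -1

```text
t: 18.88
tool_pos: [0.5154, 0.0731, 0.1048]
orientation: [[-0.104, 0.995, 0.001], [0.995, 0.104, -0.0], [-0.0, 0.001, -1.0]]
wrist_force: [-0.2, -0.7, 6.0]
width: 0.0289
gripper_force: 39.4
```

Request:
servo_tool --steps '[{"dx": 0, "dy": 0, "dz": -8, "rx": 0, "ry": 0, "rz": 0}, {"dx": 0, "dy": 0, "dz": -17, "rx": 0, "ry": 0, "rz": 0}, {"dx": 0, "dy": 0, "dz": -25, "rx": 0, "ry": 0, "rz": 0}, {"dx": -4, "dy": 1, "dz": -20, "rx": 0, "ry": 0, "rz": 0}, {"dx": -20, "dy": 4, "dz": -5, "rx": 0, "ry": 0, "rz": 0}, {"dx": -40, "dy": 8, "dz": 0, "rx": 0, "ry": 0, "rz": 0}, {"dx": -50, "dy": 10, "dz": 0, "rx": 0, "ry": 0, "rz": 0}, {"dx": -50, "dy": 10, "dz": 0, "rx": 0, "ry": 0, "rz": 0}, {"dx": -50, "dy": 10, "dz": 0, "rx": 0, "ry": 0, "rz": 0}, {"dx": -50, "dy": 10, "dz": 0, "rx": 0, "ry": 0, "rz": 0}, {"dx": -50, "dy": 9, "dz": 0, "rx": 0, "ry": 0, "rz": 0}, {"dx": -40, "dy": 7, "dz": 0, "rx": 0, "ry": 0, "rz": 0}]'

```text
t: 20.38
tool_pos: [0.6199, -0.2747, 0.1789]
orientation: [[-0.102, 0.995, -0.001], [0.995, 0.102, -0.0], [-0.0, -0.001, -1.0]]
wrist_force: [-0.2, 0.4, -2.7]
width: 0.0287
gripper_force: 39.9
```

Request:
servo_tool --steps '[{"dx": -30, "dy": 5, "dz": 0, "rx": 0, "ry": 0, "rz": 0}, {"dx": -15, "dy": 2, "dz": 0, "rx": 0, "ry": 0, "rz": 0}, {"dx": -5, "dy": 1, "dz": 0, "rx": 0, "ry": 0, "rz": 0}, {"dx": 0, "dy": 0, "dz": 0, "rx": 0, "ry": 0, "rz": 0}, {"dx": 0, "dy": 0, "dz": 0, "rx": 0, "ry": 0, "rz": 0}]'

```text
t: 21.0
tool_pos: [0.6338, -0.3188, 0.1795]
orientation: [[-0.106, 0.994, -0.0], [0.994, 0.106, 0.001], [0.001, -0.0, -1.0]]
wrist_force: [0.6, -0.1, -2.4]
width: 0.0288
gripper_force: 39.8
```

```bash
python3 -c "
from h import *
need((.6345,-.3205,.105),(.9945,.104))"
```

```text
d [-1.8  0.5 74.5]  rz 0.002 tcp [0.6338, -0.3188, 0.1795] t 21.0 w 0.029 gf 39.8 F [0.6, -0.1, -2.4] zt [-0.     0.001 -1.   ]
```

Request:
servo_tool --steps '[{"dx": 0, "dy": 0, "dz": 10, "rx": 0, "ry": 0, "rz": 0}, {"dx": 0, "dy": 0, "dz": 20, "rx": 0, "ry": 0, "rz": 0}, {"dx": 0, "dy": 0, "dz": 20, "rx": 0, "ry": 0, "rz": 0}, {"dx": 0, "dy": 0, "dz": 13, "rx": 0, "ry": 0, "rz": 0}, {"dx": 0, "dy": 0, "dz": 5, "rx": 0, "ry": 0, "rz": 0}, {"dx": 0, "dy": 0, "dz": 3, "rx": 0, "ry": 0, "rz": 0}, {"dx": 0, "dy": 0, "dz": 2, "rx": 0, "ry": 0, "rz": 0}, {"dx": 0, "dy": 0, "dz": 1, "rx": 0, "ry": 0, "rz": 0}, {"dx": 0, "dy": 0, "dz": 1, "rx": 0, "ry": 0, "rz": 0}, {"dx": 0, "dy": 0, "dz": 0, "rx": 0, "ry": 0, "rz": 0}]'

```text
t: 22.25
tool_pos: [0.634, -0.3209, 0.1049]
orientation: [[-0.104, 0.995, 0.001], [0.995, 0.104, -0.0], [-0.001, 0.001, -1.0]]
wrist_force: [-1.0, -0.0, 1.0]
width: 0.0285
gripper_force: 40.2
```

Request:
servo_tool --steps '[{"dx": 0, "dy": 0, "dz": 0, "rx": 0, "ry": 0, "rz": 0}, {"dx": 0, "dy": 0, "dz": 0, "rx": 0, "ry": 0, "rz": 0}, {"dx": 0, "dy": 0, "dz": 0, "rx": 0, "ry": 0, "rz": 0}, {"dx": 0, "dy": 0, "dz": 0, "rx": 0, "ry": 0, "rz": 0}, {"dx": 0, "dy": 0, "dz": -10, "rx": 0, "ry": 0, "rz": 0}, {"dx": 0, "dy": 0, "dz": -25, "rx": 0, "ry": 0, "rz": 0}, {"dx": 0, "dy": 0, "dz": -30, "rx": 0, "ry": 0, "rz": 0}, {"dx": 0, "dy": 0, "dz": -30, "rx": 0, "ry": 0, "rz": 0}]' --fingers 0.5

```text
t: 23.25
tool_pos: [0.6338, -0.3207, 0.201]
orientation: [[-0.104, 0.995, 0.001], [0.995, 0.104, -0.0], [-0.0, 0.001, -1.0]]
wrist_force: [0.6, -1.0, -0.3]
width: 0.0642
gripper_force: 0.0
```

```bash
python3 -c "
from h import *
need((.580,-.002,.15),(-.104,.9945)); print(np.round(manip.get_state()['q'],2))
f=vision.grab_frame('side');cv2.imwrite('pics/s3f.png',f[:,:,::-1]);a=f[80:270,200:400];cv2.imwrite('pics/s3.png',cv2.resize(a,(600,570))[:,:,::-1])
C=vision.camera_info('side')
for k in('yellow','green','blue'): print(k,[plane(C,ce,.122).round(3) for st,ce in blobs(f,k,(270,80,400,150),100,40)])"
```

```text
d [322.6 -20.4  50.9]  rz 1.571 tcp [0.6338, -0.3207, 0.201] t 23.2 w 0.064 gf 0.0 F [0.6, -1.0, -0.3] zt [ 0.001 -0.    -1.   ]
[ 0.65  0.88 -0.53  1.29  0.46  1.09  0.17]
yellow [array([ 0.477, -0.331,  0.122])]
green [array([ 0.556, -0.327,  0.122])]
blue [array([ 0.633, -0.322,  0.122])]
```

View pics/s3.png

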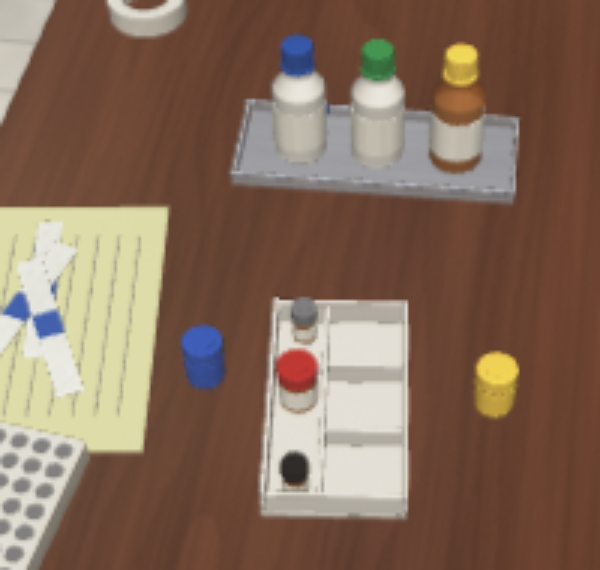

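All three bottles stand upright on the steel tray: caps at crop (297,55), (378,58) and (461,62). The jar at (298,375) and both vials haven't moved. Now over the jar with a quarter turn.

Request:
servo_tool --steps '[{"dx": 20, "dy": -2, "dz": 0, "rx": 0, "ry": 0, "rz": 0}, {"dx": 45, "dy": -3, "dz": 0, "rx": 0, "ry": 0, "rz": 0}, {"dx": 55, "dy": -3, "dz": 0, "rx": 0, "ry": 0, "rz": 0}, {"dx": 55, "dy": -3, "dz": 0, "rx": 0, "ry": 0, "rz": 0}, {"dx": 55, "dy": -3, "dz": 0, "rx": 0, "ry": 0, "rz": 0}, {"dx": 50, "dy": -3, "dz": 0, "rx": 0, "ry": 0, "rz": 0}, {"dx": 30, "dy": -2, "dz": 0, "rx": 0, "ry": 0, "rz": 0}, {"dx": 12, "dy": -1, "dz": 0, "rx": 0, "ry": 0, "rz": 0}]' --fingers 0.2

```text
t: 24.3
tool_pos: [0.5803, -0.0, 0.2001]
orientation: [[-0.107, 0.994, 0.001], [0.994, 0.107, 0.001], [0.001, 0.001, -1.0]]
wrist_force: [0.7, -0.7, -0.6]
width: 0.0511
gripper_force: 0.0
```

Request:
servo_tool --steps '[{"dx": 0, "dy": 0, "dz": 0, "rx": 0, "ry": 0, "rz": -0.12}, {"dx": 0, "dy": 0, "dz": 0, "rx": 0, "ry": 0, "rz": -0.18}, {"dx": 0, "dy": 0, "dz": 0, "rx": 0, "ry": 0, "rz": -0.18}, {"dx": 0, "dy": 0, "dz": 0, "rx": 0, "ry": 0, "rz": -0.18}, {"dx": 0, "dy": 0, "dz": 0, "rx": 0, "ry": 0, "rz": -0.18}, {"dx": 0, "dy": 0, "dz": 0, "rx": 0, "ry": 0, "rz": -0.18}, {"dx": 0, "dy": 0, "dz": 0, "rx": 0, "ry": 0, "rz": -0.18}, {"dx": 0, "dy": 0, "dz": 0, "rx": 0, "ry": 0, "rz": -0.18}, {"dx": 0, "dy": 0, "dz": 0, "rx": 0, "ry": 0, "rz": -0.13}, {"dx": 0, "dy": 0, "dz": 0, "rx": 0, "ry": 0, "rz": -0.061}, {"dx": 0, "dy": 0, "dz": 0, "rx": 0, "ry": 0, "rz": 0}, {"dx": 0, "dy": 0, "dz": 0, "rx": 0, "ry": 0, "rz": 0}]'

```text
t: 25.8
tool_pos: [0.5805, -0.0035, 0.1993]
orientation: [[-0.995, -0.102, 0.0], [-0.102, 0.995, -0.001], [-0.0, -0.001, -1.0]]
wrist_force: [0.2, 0.6, 0.7]
width: 0.0513
gripper_force: 0.0
```

Run:
```python
from h import *
need((.580,-.002,.1),(-.104,.9945)); print(np.round(manip.get_state()['q'],2))
C={n:vision.camera_info(n) for n in("scene","side")}
f=cv2.imread('pics/s3f.png')[:,:,::-1].copy()
for st,ce in blobs(f,"red",(270,180,330,260)): print("side red",plane(C["side"],ce,.044).round(4))
# grey vial cap top from views: crop s3 (305,307)/3+(200,80); scene crop1 (119,290)/4+(255,150)
print(plane(C["side"],(200+305/3,80+309/3),.042).round(4),plane(C["scene"],(255+119/4,150+293/4),.040).round(4))
```

```text
d [ 0.4  1.6 99.3]  rz -0.002 tcp [0.5805, -0.0035, 0.1993] t 25.8 w 0.051 gf 0.0 F [0.2, 0.6, 0.7] zt [ 0.    -0.001 -1.   ]
[ 0.43  0.82 -0.93  1.72  0.76  1.01  0.89]
side red [ 0.581  -0.0027  0.044 ]
[ 0.5843 -0.0739  0.042 ] [ 0.5883 -0.0724  0.04  ]
```

Request:
servo_tool --steps '[{"dx": 0, "dy": 1, "dz": 15, "rx": 0, "ry": 0, "rz": 0}, {"dx": 0, "dy": 0, "dz": 30, "rx": 0, "ry": 0, "rz": 0}, {"dx": 0, "dy": 0, "dz": 35, "rx": 0, "ry": 0, "rz": 0}, {"dx": 0, "dy": 0, "dz": 30, "rx": 0, "ry": 0, "rz": 0}, {"dx": 0, "dy": 0, "dz": 15, "rx": 0, "ry": 0, "rz": 0}, {"dx": 0, "dy": 0, "dz": 5, "rx": 0, "ry": 0, "rz": 0}, {"dx": 0, "dy": 0, "dz": 0, "rx": 0, "ry": 0, "rz": 0}, {"dx": 0, "dy": 0, "dz": 0, "rx": 0, "ry": 0, "rz": 0}]'

```text
t: 26.8
tool_pos: [0.581, -0.0013, 0.0703]
orientation: [[-0.995, -0.104, 0.002], [-0.104, 0.995, 0.0], [-0.002, 0.0, -1.0]]
wrist_force: [-0.5, -0.7, 0.5]
width: 0.0514
gripper_force: 0.0
```

Run:
```python
from h import *
need((.5805,-.0022,.026),(-.104,.9945))
```

```text
d [ 0.6 -0.8 44.3]  rz -0.000 tcp [0.581, -0.0013, 0.0703] t 26.8 w 0.051 gf 0.0 F [-0.5, -0.7, 0.5] zt [ 0.002  0.    -1.   ]
```

Request:
servo_tool --steps '[{"dx": 0, "dy": -1, "dz": 12, "rx": 0, "ry": 0, "rz": 0}, {"dx": 0, "dy": 0, "dz": 12, "rx": 0, "ry": 0, "rz": 0}, {"dx": 0, "dy": 0, "dz": 10, "rx": 0, "ry": 0, "rz": 0}, {"dx": 0, "dy": 0, "dz": 7, "rx": 0, "ry": 0, "rz": 0}, {"dx": 0, "dy": 0, "dz": 3, "rx": 0, "ry": 0, "rz": 0}, {"dx": 0, "dy": 0, "dz": 0, "rx": 0, "ry": 0, "rz": 0}]'

```text
t: 27.55
tool_pos: [0.5803, -0.0024, 0.0252]
orientation: [[-0.995, -0.104, -0.0], [-0.104, 0.995, 0.0], [0.0, 0.0, -1.0]]
wrist_force: [0.4, 1.3, -0.3]
width: 0.0514
gripper_force: 0.0
```

Request:
servo_tool --steps '[{"dx": 0, "dy": 0, "dz": 0, "rx": 0, "ry": 0, "rz": 0}, {"dx": 0, "dy": 0, "dz": 0, "rx": 0, "ry": 0, "rz": 0}, {"dx": 0, "dy": 0, "dz": 0, "rx": 0, "ry": 0, "rz": 0}, {"dx": 0, "dy": 0, "dz": 0, "rx": 0, "ry": 0, "rz": 0}, {"dx": 0, "dy": 0, "dz": 0, "rx": 0, "ry": 0, "rz": 0}]' --fingers -1 --newtons 30

```text
t: 28.18
tool_pos: [0.5806, -0.0024, 0.0257]
orientation: [[-0.995, -0.104, 0.001], [-0.104, 0.995, 0.0], [-0.001, 0.0, -1.0]]
wrist_force: [-0.2, 0.6, 5.3]
width: 0.0349
gripper_force: 30.1
```

Request:
servo_tool --steps '[{"dx": 0, "dy": 0, "dz": -8, "rx": 0, "ry": 0, "rz": 0}, {"dx": 0, "dy": 0, "dz": -15, "rx": 0, "ry": 0, "rz": 0}, {"dx": 0, "dy": 0, "dz": -25, "rx": 0, "ry": 0, "rz": 0}, {"dx": 0, "dy": 0, "dz": -25, "rx": 0, "ry": 0, "rz": 0}, {"dx": 0, "dy": 0, "dz": -20, "rx": 0, "ry": 0, "rz": 0}, {"dx": 0, "dy": 0, "dz": -7, "rx": 0, "ry": 0, "rz": 0}, {"dx": 0, "dy": 0, "dz": 0, "rx": 0, "ry": 0, "rz": 0}]'

```text
t: 29.05
tool_pos: [0.5804, -0.0028, 0.1255]
orientation: [[-0.995, -0.104, 0.0], [-0.104, 0.995, -0.0], [-0.0, -0.0, -1.0]]
wrist_force: [-0.2, -0.1, -0.9]
width: 0.0349
gripper_force: 30.0
```

Run:
```python
from h import *
need((.543,.334,.13),(-.104,.9945)); print(np.round(manip.get_state()['q'],2))
f=vision.grab_frame('side');cv2.imwrite('pics/s4.png',cv2.resize(f[130:280,230:380],(600,600))[:,:,::-1])
```

```text
d [  2.2 338.8  -4.6]  rz -0.000 tcp [0.5804, -0.0028, 0.1255] t 29.1 w 0.035 gf 30.0 F [-0.2, -0.1, -0.9] zt [ 0. -0. -1.]
[ 0.39  0.91 -0.85  1.78  0.87  0.88  0.8 ]
```

View pics/s4.png

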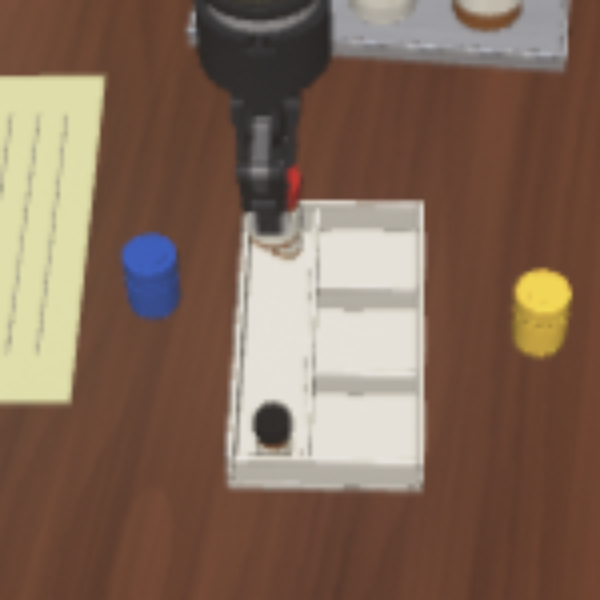

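The jar is held between the fingers at crop (275,225), clear of the tray. Carrying it to the pan.

Request:
servo_tool --steps '[{"dx": 0, "dy": 12, "dz": 0, "rx": 0, "ry": 0, "rz": 0}, {"dx": 0, "dy": 25, "dz": 0, "rx": 0, "ry": 0, "rz": 0}, {"dx": 0, "dy": 38, "dz": 0, "rx": 0, "ry": 0, "rz": 0}, {"dx": 1, "dy": 42, "dz": 0, "rx": 0, "ry": 0, "rz": 0}, {"dx": 1, "dy": 42, "dz": 0, "rx": 0, "ry": 0, "rz": 0}, {"dx": 0, "dy": 42, "dz": 0, "rx": 0, "ry": 0, "rz": 0}, {"dx": 0, "dy": 42, "dz": 0, "rx": 0, "ry": 0, "rz": 0}, {"dx": 0, "dy": 40, "dz": 0, "rx": 0, "ry": 0, "rz": 0}, {"dx": 0, "dy": 30, "dz": 0, "rx": 0, "ry": 0, "rz": 0}, {"dx": 0, "dy": 18, "dz": 0, "rx": 0, "ry": 0, "rz": 0}, {"dx": 0, "dy": 7, "dz": 0, "rx": 0, "ry": 0, "rz": 0}, {"dx": 0, "dy": 0, "dz": 0, "rx": 0, "ry": 0, "rz": 0}]'

```text
t: 30.6
tool_pos: [0.5433, 0.3328, 0.1249]
orientation: [[-0.995, -0.104, -0.0], [-0.104, 0.995, -0.001], [0.0, -0.001, -1.0]]
wrist_force: [-1.1, -0.2, 0.0]
width: 0.035
gripper_force: 30.1
```

Request:
servo_tool --steps '[{"dx": 0, "dy": 0, "dz": 5, "rx": 0, "ry": 0, "rz": 0}, {"dx": 0, "dy": 0, "dz": 12, "rx": 0, "ry": 0, "rz": 0}, {"dx": 0, "dy": 0, "dz": 14, "rx": 0, "ry": 0, "rz": 0}, {"dx": 0, "dy": 0, "dz": 10, "rx": 0, "ry": 0, "rz": 0}, {"dx": 0, "dy": 0, "dz": 4, "rx": 0, "ry": 0, "rz": 0}, {"dx": 0, "dy": 0, "dz": 2, "rx": 0, "ry": 0, "rz": 0}, {"dx": 0, "dy": 0, "dz": 0, "rx": 0, "ry": 0, "rz": 0}, {"dx": 0, "dy": 0, "dz": 0, "rx": 0, "ry": 0, "rz": 0}]'

```text
t: 31.6
tool_pos: [0.5434, 0.3337, 0.0787]
orientation: [[-0.995, -0.104, 0.001], [-0.104, 0.995, 0.0], [-0.001, 0.0, -1.0]]
wrist_force: [0.4, 0.4, -1.1]
width: 0.035
gripper_force: 30.1
```

Run:
```python
from h import *
need((.543,.334,.0717),(-.104,.9945))
```

```text
d [0.4 0.4 7. ]  rz 0.000 tcp [0.5434, 0.3337, 0.0787] t 31.6 w 0.035 gf 30.1 F [0.4, 0.4, -1.1] zt [ 0.001  0.    -1.   ]
```

Request:
servo_tool --steps '[{"dx": 0, "dy": 0, "dz": 2, "rx": 0, "ry": 0, "rz": 0}, {"dx": 0, "dy": 0, "dz": 2, "rx": 0, "ry": 0, "rz": 0}, {"dx": 0, "dy": 0, "dz": 1, "rx": 0, "ry": 0, "rz": 0}, {"dx": 0, "dy": 0, "dz": 1, "rx": 0, "ry": 0, "rz": 0}, {"dx": 0, "dy": 0, "dz": 1, "rx": 0, "ry": 0, "rz": 0}, {"dx": 0, "dy": 0, "dz": 0.5, "rx": 0, "ry": 0, "rz": 0}, {"dx": 0, "dy": 0, "dz": 0, "rx": 0, "ry": 0, "rz": 0}]'

```text
t: 32.48
tool_pos: [0.5433, 0.3335, 0.0716]
orientation: [[-0.995, -0.104, 0.001], [-0.104, 0.995, -0.0], [-0.001, -0.0, -1.0]]
wrist_force: [-0.6, -1.2, 5.5]
width: 0.0346
gripper_force: 30.6
```

Contact. Release and rise.

Request:
servo_tool --steps '[{"dx": 0, "dy": 0, "dz": 0, "rx": 0, "ry": 0, "rz": 0}, {"dx": 0, "dy": 0, "dz": 0, "rx": 0, "ry": 0, "rz": 0}, {"dx": 0, "dy": 0, "dz": 0, "rx": 0, "ry": 0, "rz": 0}, {"dx": 0, "dy": 0, "dz": 0, "rx": 0, "ry": 0, "rz": 0}, {"dx": 0, "dy": 0, "dz": -10, "rx": 0, "ry": 0, "rz": 0}, {"dx": 0, "dy": 0, "dz": -25, "rx": 0, "ry": 0, "rz": 0}, {"dx": 0, "dy": 0, "dz": -35, "rx": 0, "ry": 0, "rz": 0}, {"dx": 0, "dy": 0, "dz": -35, "rx": 0, "ry": 0, "rz": 0}, {"dx": 0, "dy": 0, "dz": -20, "rx": 0, "ry": 0, "rz": 0}, {"dx": 0, "dy": 0, "dz": -5, "rx": 0, "ry": 0, "rz": 0}]' --fingers 0.5

```text
t: 33.72
tool_pos: [0.5436, 0.334, 0.2028]
orientation: [[-0.995, -0.104, 0.002], [-0.104, 0.995, 0.002], [-0.003, 0.001, -1.0]]
wrist_force: [-0.1, 0.8, -0.2]
width: 0.0639
gripper_force: 0.0
```

Request:
servo_tool --steps '[{"dx": 0, "dy": 0, "dz": 0, "rx": 0, "ry": 0, "rz": 0.12}, {"dx": 0, "dy": 0, "dz": 0, "rx": 0, "ry": 0, "rz": 0.18}, {"dx": 0, "dy": 0, "dz": 0, "rx": 0, "ry": 0, "rz": 0.18}, {"dx": 0, "dy": 0, "dz": 0, "rx": 0, "ry": 0, "rz": 0.18}, {"dx": 0, "dy": 0, "dz": 0, "rx": 0, "ry": 0, "rz": 0.18}, {"dx": 0, "dy": 0, "dz": 0, "rx": 0, "ry": 0, "rz": 0.18}, {"dx": 0, "dy": 0, "dz": 0, "rx": 0, "ry": 0, "rz": 0.18}, {"dx": 0, "dy": 0, "dz": 0, "rx": 0, "ry": 0, "rz": 0.18}, {"dx": 0, "dy": 0, "dz": 0, "rx": 0, "ry": 0, "rz": 0.13}, {"dx": 0, "dy": 0, "dz": 0, "rx": 0, "ry": 0, "rz": 0.061}, {"dx": 0, "dy": 0, "dz": 0, "rx": 0, "ry": 0, "rz": 0}]'

```text
t: 35.1
tool_pos: [0.5426, 0.3329, 0.1998]
orientation: [[-0.105, 0.994, -0.001], [0.994, 0.105, -0.002], [-0.002, -0.002, -1.0]]
wrist_force: [-0.1, 1.6, -1.2]
width: 0.0638
gripper_force: 0.0
```

Run:
```python
from h import *
C={n:vision.camera_info(n) for n in("scene","side")}
f=vision.grab_frame('scene');cv2.imwrite('pics/c5.png',cv2.resize(f[150:290,100:560],(800,243))[:,:,::-1])
print("scene",[(ce,plane(C["scene"],ce,.09).round(4)) for st,ce in blobs(f,"red",(440,170,540,280))])
g=vision.grab_frame('side')
print("side",[(st[4],plane(C["side"],ce,.09).round(4)) for st,ce in blobs(g,"red",(245,280,350,350))])
need((.634,-.321,.2),(.9945,.104))
```

```text
scene [([518.0, 205.1], array([0.5091, 0.3727, 0.09  ])), ([500.9, 214.6], array([0.5411, 0.3353, 0.09  ]))]
side [(231, array([0.5437, 0.3333, 0.09  ]))]
d [-6.6e+02  2.2e+01  6.0e-01]  rz 0.001 tcp [0.5428, 0.3331, 0.2001] t 35.2 w 0.064 gf 0.0 F [-0.4, 0.2, -0.2] zt [-0.001 -0.001 -1.   ]
```

View pics/c5.png

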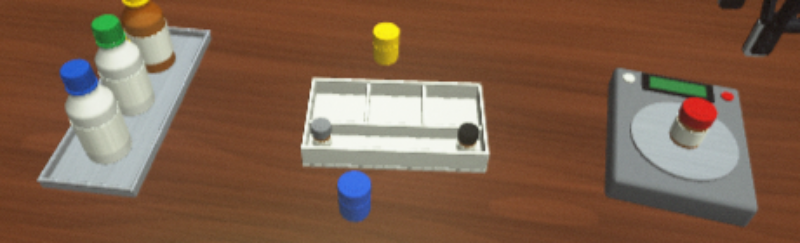

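The jar stands upright at the pan's centre, crop (692,122), measured within 2 mm. The three bottles are at (90,110), (125,65) and (148,35). Back for blue first.

Request:
servo_tool --steps '[{"dx": -25, "dy": 0, "dz": 0, "rx": 0, "ry": 0, "rz": 0}, {"dx": -50, "dy": 2, "dz": 0, "rx": 0, "ry": 0, "rz": 0}, {"dx": -60, "dy": 2, "dz": 0, "rx": 0, "ry": 0, "rz": 0}, {"dx": -60, "dy": 2, "dz": 0, "rx": 0, "ry": 0, "rz": 0}, {"dx": -60, "dy": 2, "dz": 0, "rx": 0, "ry": 0, "rz": 0}, {"dx": -60, "dy": 2, "dz": 0, "rx": 0, "ry": 0, "rz": 0}, {"dx": -60, "dy": 2, "dz": 0, "rx": 0, "ry": 0, "rz": 0}, {"dx": -60, "dy": 2, "dz": 0, "rx": 0, "ry": 0, "rz": 0}, {"dx": -60, "dy": 2, "dz": 0, "rx": 0, "ry": 0, "rz": 0}, {"dx": -60, "dy": 2, "dz": 0, "rx": 0, "ry": 0, "rz": 0}, {"dx": -50, "dy": 2, "dz": 0, "rx": 0, "ry": 0, "rz": 0}, {"dx": -35, "dy": 1, "dz": 0, "rx": 0, "ry": 0, "rz": 0}]'

```text
t: 36.7
tool_pos: [0.6298, -0.3046, 0.2001]
orientation: [[-0.101, 0.995, -0.001], [0.995, 0.101, -0.001], [-0.001, -0.001, -1.0]]
wrist_force: [-0.3, 1.0, 0.7]
width: 0.064
gripper_force: 0.0
```

Request:
servo_tool --steps '[{"dx": -15, "dy": 1, "dz": 0, "rx": 0, "ry": 0, "rz": 0}, {"dx": -5, "dy": 0, "dz": 0, "rx": 0, "ry": 0, "rz": 0}, {"dx": 0, "dy": 0, "dz": 0, "rx": 0, "ry": 0, "rz": 0}, {"dx": 0, "dy": 0, "dz": 0, "rx": 0, "ry": 0, "rz": 0}]'

```text
t: 37.2
tool_pos: [0.634, -0.3185, 0.2011]
orientation: [[-0.107, 0.994, 0.0], [0.994, 0.107, 0.001], [0.001, 0.0, -1.0]]
wrist_force: [0.1, -0.3, 1.4]
width: 0.0641
gripper_force: 0.0
```

Run:
```python
from h import *
need((.634,-.321,.105),(.9945,.104))
```

```text
d [-2.6 -0.3 96.1]  rz 0.003 tcp [0.634, -0.3185, 0.2011] t 37.2 w 0.064 gf 0.0 F [0.1, -0.3, 1.4] zt [ 0.     0.001 -1.   ]
```

Request:
servo_tool --steps '[{"dx": -1, "dy": 0, "dz": 15, "rx": 0, "ry": 0, "rz": 0}, {"dx": 0, "dy": 0, "dz": 25, "rx": 0, "ry": 0, "rz": 0}, {"dx": 0, "dy": 0, "dz": 25, "rx": 0, "ry": 0, "rz": 0}, {"dx": 0, "dy": 0, "dz": 18, "rx": 0, "ry": 0, "rz": 0}, {"dx": 0, "dy": 0, "dz": 10, "rx": 0, "ry": 0, "rz": 0}, {"dx": 0, "dy": 0, "dz": 3, "rx": 0, "ry": 0, "rz": 0}, {"dx": 0, "dy": 0, "dz": 0, "rx": 0, "ry": 0, "rz": 0}]'

```text
t: 38.08
tool_pos: [0.6342, -0.3218, 0.1053]
orientation: [[-0.104, 0.995, 0.001], [0.995, 0.104, -0.0], [-0.0, 0.001, -1.0]]
wrist_force: [-0.4, 0.9, 0.8]
width: 0.0642
gripper_force: 0.0
```

Request:
servo_tool --steps '[{"dx": 0, "dy": 0, "dz": 0, "rx": 0, "ry": 0, "rz": 0}, {"dx": 0, "dy": 0, "dz": 0, "rx": 0, "ry": 0, "rz": 0}, {"dx": 0, "dy": 0, "dz": 0, "rx": 0, "ry": 0, "rz": 0}, {"dx": 0, "dy": 0, "dz": 0, "rx": 0, "ry": 0, "rz": 0}, {"dx": 0, "dy": 0, "dz": 0, "rx": 0, "ry": 0, "rz": 0}, {"dx": 0, "dy": 0, "dz": 0, "rx": 0, "ry": 0, "rz": 0}]' --fingers -1 --newtons 40

```text
t: 38.83
tool_pos: [0.6343, -0.3219, 0.1057]
orientation: [[-0.104, 0.995, 0.001], [0.995, 0.104, -0.001], [-0.001, 0.001, -1.0]]
wrist_force: [-0.9, 0.1, 5.0]
width: 0.0284
gripper_force: 40.0
```

Run:
```python
from h import *
need((.515,.073,.18),(.9945,.104))
```

```text
d [405.1 -77.6 -74.7]  rz -0.000 tcp [0.6343, -0.3219, 0.1057] t 38.8 w 0.028 gf 40.0 F [-0.9, 0.1, 5.0] zt [ 0.001 -0.001 -1.   ]
```

Request:
servo_tool --steps '[{"dx": 0, "dy": 0, "dz": -8, "rx": 0, "ry": 0, "rz": 0}, {"dx": 0, "dy": 0, "dz": -17, "rx": 0, "ry": 0, "rz": 0}, {"dx": 0, "dy": 0, "dz": -25, "rx": 0, "ry": 0, "rz": 0}, {"dx": 4, "dy": -1, "dz": -20, "rx": 0, "ry": 0, "rz": 0}, {"dx": 20, "dy": -4, "dz": -5, "rx": 0, "ry": 0, "rz": 0}, {"dx": 40, "dy": -8, "dz": 0, "rx": 0, "ry": 0, "rz": 0}, {"dx": 50, "dy": -10, "dz": 0, "rx": 0, "ry": 0, "rz": 0}, {"dx": 50, "dy": -10, "dz": 0, "rx": 0, "ry": 0, "rz": 0}, {"dx": 50, "dy": -10, "dz": 0, "rx": 0, "ry": 0, "rz": 0}, {"dx": 50, "dy": -10, "dz": 0, "rx": 0, "ry": 0, "rz": 0}, {"dx": 50, "dy": -9, "dz": 0, "rx": 0, "ry": 0, "rz": 0}, {"dx": 40, "dy": -7, "dz": 0, "rx": 0, "ry": 0, "rz": 0}]'

```text
t: 40.33
tool_pos: [0.5276, 0.0259, 0.1808]
orientation: [[-0.106, 0.994, 0.001], [0.994, 0.106, 0.001], [0.001, 0.001, -1.0]]
wrist_force: [0.5, -0.2, -1.6]
width: 0.029
gripper_force: 39.8
```

Request:
servo_tool --steps '[{"dx": 30, "dy": -5, "dz": 0, "rx": 0, "ry": 0, "rz": 0}, {"dx": 15, "dy": -3, "dz": 0, "rx": 0, "ry": 0, "rz": 0}, {"dx": 6, "dy": -1, "dz": 0, "rx": 0, "ry": 0, "rz": 0}, {"dx": 0, "dy": 0, "dz": 0, "rx": 0, "ry": 0, "rz": 0}, {"dx": 0, "dy": 0, "dz": 0, "rx": 0, "ry": 0, "rz": 0}, {"dx": 0, "dy": 0, "dz": 0, "rx": 0, "ry": 0, "rz": 0}]'

```text
t: 41.08
tool_pos: [0.5143, 0.0719, 0.1796]
orientation: [[-0.102, 0.995, -0.0], [0.995, 0.102, -0.001], [-0.001, -0.0, -1.0]]
wrist_force: [-0.4, -0.0, -2.5]
width: 0.0282
gripper_force: 39.8
```

Run:
```python
from h import *
need((.515,.073,.105),(.9945,.104))
```

```text
d [ 1.1  0.8 74.6]  rz -0.002 tcp [0.5143, 0.0719, 0.1796] t 41.1 w 0.028 gf 39.8 F [-0.4, -0.0, -2.5] zt [-0.    -0.001 -1.   ]
```

Request:
servo_tool --steps '[{"dx": 0, "dy": 1, "dz": 10, "rx": 0, "ry": 0, "rz": 0}, {"dx": 0, "dy": 0, "dz": 20, "rx": 0, "ry": 0, "rz": 0}, {"dx": 0, "dy": 0, "dz": 20, "rx": 0, "ry": 0, "rz": 0}, {"dx": 0, "dy": 0, "dz": 13, "rx": 0, "ry": 0, "rz": 0}, {"dx": 0, "dy": 0, "dz": 5, "rx": 0, "ry": 0, "rz": 0}, {"dx": 0, "dy": 0, "dz": 3, "rx": 0, "ry": 0, "rz": 0}, {"dx": 0, "dy": 0, "dz": 1.5, "rx": 0, "ry": 0, "rz": 0}, {"dx": 0, "dy": 0, "dz": 1, "rx": 0, "ry": 0, "rz": 0}, {"dx": 0, "dy": 0, "dz": 0.5, "rx": 0, "ry": 0, "rz": 0}, {"dx": 0, "dy": 0, "dz": 0, "rx": 0, "ry": 0, "rz": 0}]'

```text
t: 42.32
tool_pos: [0.5151, 0.0731, 0.1059]
orientation: [[-0.104, 0.995, 0.0], [0.995, 0.104, -0.0], [-0.0, 0.0, -1.0]]
wrist_force: [-0.6, 0.2, -1.4]
width: 0.029
gripper_force: 39.8
```

Request:
servo_tool --steps '[{"dx": 0, "dy": 0, "dz": 1, "rx": 0, "ry": 0, "rz": 0}, {"dx": 0, "dy": 0, "dz": 0, "rx": 0, "ry": 0, "rz": 0}]'

```text
t: 42.58
tool_pos: [0.5152, 0.0732, 0.1056]
orientation: [[-0.104, 0.995, 0.001], [0.995, 0.104, -0.0], [-0.0, 0.001, -1.0]]
wrist_force: [-1.3, -0.5, 5.4]
width: 0.0286
gripper_force: 40.7
```

Request:
servo_tool --steps '[{"dx": 0, "dy": 0, "dz": 0, "rx": 0, "ry": 0, "rz": 0}, {"dx": 0, "dy": 0, "dz": 0, "rx": 0, "ry": 0, "rz": 0}, {"dx": 0, "dy": 0, "dz": 0, "rx": 0, "ry": 0, "rz": 0}, {"dx": 0, "dy": 0, "dz": 0, "rx": 0, "ry": 0, "rz": 0}, {"dx": 0, "dy": 0, "dz": -10, "rx": 0, "ry": 0, "rz": 0}, {"dx": 0, "dy": 0, "dz": -25, "rx": 0, "ry": 0, "rz": 0}, {"dx": 0, "dy": 0, "dz": -30, "rx": 0, "ry": 0, "rz": 0}, {"dx": 0, "dy": 0, "dz": -30, "rx": 0, "ry": 0, "rz": 0}]' --fingers 0.5

```text
t: 43.58
tool_pos: [0.515, 0.0731, 0.2013]
orientation: [[-0.104, 0.995, 0.0], [0.995, 0.104, 0.0], [0.0, 0.0, -1.0]]
wrist_force: [0.6, 0.4, -0.8]
width: 0.0641
gripper_force: 0.0
```

Run:
```python
from h import *
need((.5565,-.325,.2),(.9945,.104))
```

```text
d [-4.003e+02 -1.000e-01  1.300e+00]  rz -0.000 tcp [0.515, 0.0731, 0.2013] t 43.6 w 0.064 gf 0.0 F [0.6, 0.4, -0.8] zt [ 0.  0. -1.]
```

Request:
servo_tool --steps '[{"dx": -20, "dy": 0, "dz": 0, "rx": 0, "ry": 0, "rz": 0}, {"dx": -45, "dy": 0, "dz": 0, "rx": 0, "ry": 0, "rz": 0}, {"dx": -55, "dy": 0, "dz": 0, "rx": 0, "ry": 0, "rz": 0}, {"dx": -55, "dy": 0, "dz": 0, "rx": 0, "ry": 0, "rz": 0}, {"dx": -55, "dy": 0, "dz": 0, "rx": 0, "ry": 0, "rz": 0}, {"dx": -55, "dy": 0, "dz": 0, "rx": 0, "ry": 0, "rz": 0}, {"dx": -50, "dy": 0, "dz": 0, "rx": 0, "ry": 0, "rz": 0}, {"dx": -40, "dy": 0, "dz": 0, "rx": 0, "ry": 0, "rz": 0}, {"dx": -20, "dy": 0, "dz": 0, "rx": 0, "ry": 0, "rz": 0}, {"dx": -5, "dy": 0, "dz": 0, "rx": 0, "ry": 0, "rz": 0}, {"dx": 0, "dy": 0, "dz": 0, "rx": 0, "ry": 0, "rz": 0}, {"dx": 0, "dy": 0, "dz": 0, "rx": 0, "ry": 0, "rz": 0}]'

```text
t: 45.08
tool_pos: [0.5569, -0.3229, 0.2001]
orientation: [[-0.106, 0.994, 0.0], [0.994, 0.106, 0.001], [0.001, 0.0, -1.0]]
wrist_force: [-0.3, 0.7, -0.6]
width: 0.0642
gripper_force: 0.0
```

Request:
servo_tool --steps '[{"dx": 0, "dy": 0, "dz": 15, "rx": 0, "ry": 0, "rz": 0}, {"dx": 0, "dy": 0, "dz": 25, "rx": 0, "ry": 0, "rz": 0}, {"dx": 0, "dy": 0, "dz": 25, "rx": 0, "ry": 0, "rz": 0}, {"dx": 0, "dy": 0, "dz": 18, "rx": 0, "ry": 0, "rz": 0}, {"dx": 0, "dy": 0, "dz": 10, "rx": 0, "ry": 0, "rz": 0}, {"dx": 0, "dy": 0, "dz": 3, "rx": 0, "ry": 0, "rz": 0}, {"dx": 0, "dy": 0, "dz": 0, "rx": 0, "ry": 0, "rz": 0}]'

```text
t: 45.95
tool_pos: [0.557, -0.3248, 0.1042]
orientation: [[-0.104, 0.995, 0.001], [0.995, 0.104, -0.0], [-0.0, 0.001, -1.0]]
wrist_force: [0.9, 0.6, -0.9]
width: 0.064
gripper_force: 0.0
```

Request:
servo_tool --steps '[{"dx": 0, "dy": 0, "dz": 0, "rx": 0, "ry": 0, "rz": 0}, {"dx": 0, "dy": 0, "dz": 0, "rx": 0, "ry": 0, "rz": 0}, {"dx": 0, "dy": 0, "dz": 0, "rx": 0, "ry": 0, "rz": 0}, {"dx": 0, "dy": 0, "dz": 0, "rx": 0, "ry": 0, "rz": 0}, {"dx": 0, "dy": 0, "dz": 0, "rx": 0, "ry": 0, "rz": 0}, {"dx": 0, "dy": 0, "dz": 0, "rx": 0, "ry": 0, "rz": 0}]' --fingers -1

```text
t: 46.7
tool_pos: [0.5571, -0.325, 0.1046]
orientation: [[-0.104, 0.995, 0.001], [0.995, 0.104, -0.001], [-0.001, 0.001, -1.0]]
wrist_force: [-0.5, -0.3, 5.6]
width: 0.0288
gripper_force: 39.9
```

Run:
```python
from h import *
need((.5203,.006,.18),(.9945,.104))
```

```text
d [333.   -2.2 -75.7]  rz -0.000 tcp [0.5571, -0.325, 0.1046] t 46.7 w 0.029 gf 39.9 F [-0.5, -0.3, 5.6] zt [ 0.001 -0.001 -1.   ]
```

Request:
servo_tool --steps '[{"dx": 0, "dy": 0, "dz": -8, "rx": 0, "ry": 0, "rz": 0}, {"dx": 0, "dy": 0, "dz": -17, "rx": 0, "ry": 0, "rz": 0}, {"dx": 0, "dy": 0, "dz": -25, "rx": 0, "ry": 0, "rz": 0}, {"dx": 4, "dy": 0, "dz": -20, "rx": 0, "ry": 0, "rz": 0}, {"dx": 20, "dy": 0, "dz": -5, "rx": 0, "ry": 0, "rz": 0}, {"dx": 40, "dy": 0, "dz": 0, "rx": 0, "ry": 0, "rz": 0}, {"dx": 45, "dy": -1, "dz": 0, "rx": 0, "ry": 0, "rz": 0}, {"dx": 45, "dy": -1, "dz": 0, "rx": 0, "ry": 0, "rz": 0}, {"dx": 45, "dy": 0, "dz": 0, "rx": 0, "ry": 0, "rz": 0}, {"dx": 45, "dy": 0, "dz": 0, "rx": 0, "ry": 0, "rz": 0}, {"dx": 40, "dy": 0, "dz": 0, "rx": 0, "ry": 0, "rz": 0}, {"dx": 28, "dy": 0, "dz": 0, "rx": 0, "ry": 0, "rz": 0}]'

```text
t: 48.2
tool_pos: [0.5205, -0.0108, 0.1788]
orientation: [[-0.108, 0.994, -0.001], [0.994, 0.108, 0.001], [0.002, -0.001, -1.0]]
wrist_force: [0.3, -0.5, -2.3]
width: 0.029
gripper_force: 39.7
```

Request:
servo_tool --steps '[{"dx": 15, "dy": 0, "dz": 0, "rx": 0, "ry": 0, "rz": 0}, {"dx": 6, "dy": 0, "dz": 0, "rx": 0, "ry": 0, "rz": 0}, {"dx": 0, "dy": 0, "dz": 0, "rx": 0, "ry": 0, "rz": 0}, {"dx": 0, "dy": 0, "dz": 0, "rx": 0, "ry": 0, "rz": 0}, {"dx": 0, "dy": 0, "dz": 0, "rx": 0, "ry": 0, "rz": 0}]'

```text
t: 48.82
tool_pos: [0.5201, 0.0051, 0.1787]
orientation: [[-0.102, 0.995, -0.0], [0.995, 0.102, -0.001], [-0.001, -0.0, -1.0]]
wrist_force: [1.1, 0.5, -0.9]
width: 0.0287
gripper_force: 39.7
```

Run:
```python
from h import *
need((.5203,.006,.105),(.9945,.104))
```

```text
d [ 0.9  0.3 73.7]  rz -0.002 tcp [0.5201, 0.0051, 0.1787] t 48.8 w 0.029 gf 39.7 F [1.1, 0.5, -0.9] zt [-0.    -0.001 -1.   ]
```

Request:
servo_tool --steps '[{"dx": 0, "dy": 0, "dz": 10, "rx": 0, "ry": 0, "rz": 0}, {"dx": 0, "dy": 0, "dz": 20, "rx": 0, "ry": 0, "rz": 0}, {"dx": 0, "dy": 0, "dz": 20, "rx": 0, "ry": 0, "rz": 0}, {"dx": 0, "dy": 0, "dz": 13, "rx": 0, "ry": 0, "rz": 0}, {"dx": 0, "dy": 0, "dz": 5, "rx": 0, "ry": 0, "rz": 0}, {"dx": 0, "dy": 0, "dz": 3, "rx": 0, "ry": 0, "rz": 0}, {"dx": 0, "dy": 0, "dz": 1.5, "rx": 0, "ry": 0, "rz": 0}, {"dx": 0, "dy": 0, "dz": 1, "rx": 0, "ry": 0, "rz": 0}, {"dx": 0, "dy": 0, "dz": 1, "rx": 0, "ry": 0, "rz": 0}, {"dx": 0, "dy": 0, "dz": 0, "rx": 0, "ry": 0, "rz": 0}]'

```text
t: 50.08
tool_pos: [0.5203, 0.0062, 0.1046]
orientation: [[-0.104, 0.995, 0.001], [0.995, 0.104, -0.0], [-0.0, 0.001, -1.0]]
wrist_force: [-0.1, -0.1, 1.2]
width: 0.0288
gripper_force: 39.9
```

Touching. Release, then yellow.

Request:
servo_tool --steps '[{"dx": 0, "dy": 0, "dz": 0, "rx": 0, "ry": 0, "rz": 0}, {"dx": 0, "dy": 0, "dz": 0, "rx": 0, "ry": 0, "rz": 0}, {"dx": 0, "dy": 0, "dz": 0, "rx": 0, "ry": 0, "rz": 0}, {"dx": 0, "dy": 0, "dz": 0, "rx": 0, "ry": 0, "rz": 0}, {"dx": 0, "dy": 0, "dz": -10, "rx": 0, "ry": 0, "rz": 0}, {"dx": 0, "dy": 0, "dz": -25, "rx": 0, "ry": 0, "rz": 0}, {"dx": 0, "dy": 0, "dz": -30, "rx": 0, "ry": 0, "rz": 0}, {"dx": 0, "dy": 0, "dz": -30, "rx": 0, "ry": 0, "rz": 0}]' --fingers 0.5

```text
t: 51.08
tool_pos: [0.5199, 0.0063, 0.2008]
orientation: [[-0.104, 0.995, 0.0], [0.995, 0.104, 0.0], [0.0, 0.0, -1.0]]
wrist_force: [-0.4, 0.7, 0.4]
width: 0.0642
gripper_force: 0.0
```

Run:
```python
from h import *
need((.478,-.329,.2),(.9945,.104))
```

```text
d [-329.1  -76.5    0.8]  rz -0.000 tcp [0.5199, 0.0063, 0.2008] t 51.1 w 0.064 gf 0.0 F [-0.4, 0.7, 0.4] zt [ 0.  0. -1.]
```

Request:
servo_tool --steps '[{"dx": -20, "dy": -5, "dz": 0, "rx": 0, "ry": 0, "rz": 0}, {"dx": -40, "dy": -9, "dz": 0, "rx": 0, "ry": 0, "rz": 0}, {"dx": -50, "dy": -12, "dz": 0, "rx": 0, "ry": 0, "rz": 0}, {"dx": -50, "dy": -12, "dz": 0, "rx": 0, "ry": 0, "rz": 0}, {"dx": -50, "dy": -12, "dz": 0, "rx": 0, "ry": 0, "rz": 0}, {"dx": -50, "dy": -12, "dz": 0, "rx": 0, "ry": 0, "rz": 0}, {"dx": -40, "dy": -9, "dz": 0, "rx": 0, "ry": 0, "rz": 0}, {"dx": -20, "dy": -4, "dz": 0, "rx": 0, "ry": 0, "rz": 0}, {"dx": -9, "dy": -1, "dz": 0, "rx": 0, "ry": 0, "rz": 0}, {"dx": 0, "dy": 0, "dz": 0, "rx": 0, "ry": 0, "rz": 0}, {"dx": 0, "dy": 0, "dz": 0, "rx": 0, "ry": 0, "rz": 0}]'

```text
t: 52.45
tool_pos: [0.4791, -0.3272, 0.1996]
orientation: [[-0.106, 0.994, 0.0], [0.994, 0.106, 0.001], [0.001, 0.0, -1.0]]
wrist_force: [-0.4, 0.3, 0.7]
width: 0.0642
gripper_force: 0.0
```

Request:
servo_tool --steps '[{"dx": 0, "dy": 0, "dz": 15, "rx": 0, "ry": 0, "rz": 0}, {"dx": 0, "dy": 0, "dz": 25, "rx": 0, "ry": 0, "rz": 0}, {"dx": 0, "dy": 0, "dz": 25, "rx": 0, "ry": 0, "rz": 0}, {"dx": 0, "dy": 0, "dz": 18, "rx": 0, "ry": 0, "rz": 0}, {"dx": 0, "dy": 0, "dz": 10, "rx": 0, "ry": 0, "rz": 0}, {"dx": 0, "dy": 0, "dz": 3, "rx": 0, "ry": 0, "rz": 0}, {"dx": 0, "dy": 0, "dz": 0, "rx": 0, "ry": 0, "rz": 0}]'

```text
t: 53.32
tool_pos: [0.479, -0.3289, 0.1037]
orientation: [[-0.104, 0.995, 0.001], [0.995, 0.104, -0.0], [-0.0, 0.001, -1.0]]
wrist_force: [0.3, 0.4, -0.4]
width: 0.0636
gripper_force: 0.0
```

Request:
servo_tool --steps '[{"dx": 0, "dy": 0, "dz": 0, "rx": 0, "ry": 0, "rz": 0}, {"dx": 0, "dy": 0, "dz": 0, "rx": 0, "ry": 0, "rz": 0}, {"dx": 0, "dy": 0, "dz": 0, "rx": 0, "ry": 0, "rz": 0}, {"dx": 0, "dy": 0, "dz": 0, "rx": 0, "ry": 0, "rz": 0}, {"dx": 0, "dy": 0, "dz": 0, "rx": 0, "ry": 0, "rz": 0}, {"dx": 0, "dy": 0, "dz": 0, "rx": 0, "ry": 0, "rz": 0}]' --fingers -1

```text
t: 54.08
tool_pos: [0.4789, -0.3291, 0.104]
orientation: [[-0.104, 0.995, 0.001], [0.995, 0.104, -0.001], [-0.001, 0.001, -1.0]]
wrist_force: [-0.4, 1.2, 5.7]
width: 0.0284
gripper_force: 39.4
```

Run:
```python
from h import *
need((.530,-.065,.18),(.9945,.104))
```

```text
d [257.3  78.2 -76.2]  rz -0.000 tcp [0.4789, -0.3291, 0.104] t 54.1 w 0.028 gf 39.4 F [-0.4, 1.2, 5.7] zt [ 0.001 -0.001 -1.   ]
```

Request:
servo_tool --steps '[{"dx": 0, "dy": 0, "dz": -8, "rx": 0, "ry": 0, "rz": 0}, {"dx": 0, "dy": 0, "dz": -17, "rx": 0, "ry": 0, "rz": 0}, {"dx": 0, "dy": 0, "dz": -25, "rx": 0, "ry": 0, "rz": 0}, {"dx": 5, "dy": 2, "dz": -20, "rx": 0, "ry": 0, "rz": 0}, {"dx": 20, "dy": 6, "dz": -5, "rx": 0, "ry": 0, "rz": 0}, {"dx": 35, "dy": 10, "dz": 0, "rx": 0, "ry": 0, "rz": 0}, {"dx": 40, "dy": 12, "dz": 0, "rx": 0, "ry": 0, "rz": 0}, {"dx": 40, "dy": 13, "dz": 0, "rx": 0, "ry": 0, "rz": 0}, {"dx": 40, "dy": 13, "dz": 0, "rx": 0, "ry": 0, "rz": 0}, {"dx": 40, "dy": 12, "dz": 0, "rx": 0, "ry": 0, "rz": 0}, {"dx": 25, "dy": 7, "dz": 0, "rx": 0, "ry": 0, "rz": 0}, {"dx": 12, "dy": 3, "dz": 0, "rx": 0, "ry": 0, "rz": 0}]'

```text
t: 55.58
tool_pos: [0.5291, -0.0619, 0.1783]
orientation: [[-0.108, 0.994, -0.0], [0.994, 0.108, 0.001], [0.001, -0.0, -1.0]]
wrist_force: [-0.4, -0.1, -1.8]
width: 0.0288
gripper_force: 39.6
```

Request:
servo_tool --steps '[{"dx": 0, "dy": 0, "dz": 0, "rx": 0, "ry": 0, "rz": 0}, {"dx": 0, "dy": 0, "dz": 0, "rx": 0, "ry": 0, "rz": 0}, {"dx": 0, "dy": 0, "dz": 0, "rx": 0, "ry": 0, "rz": 0}]'

```text
t: 55.95
tool_pos: [0.5292, -0.0667, 0.1782]
orientation: [[-0.101, 0.995, -0.0], [0.995, 0.101, -0.001], [-0.001, -0.0, -1.0]]
wrist_force: [1.0, 0.1, -1.4]
width: 0.0287
gripper_force: 39.6
```

Run:
```python
from h import *
need((.530,-.065,.105),(.9945,.104))
```

```text
d [ 1.7  1.  73.2]  rz -0.003 tcp [0.5292, -0.0667, 0.1782] t 56.0 w 0.029 gf 39.6 F [1.0, 0.1, -1.4] zt [-0.    -0.001 -1.   ]
```

Request:
servo_tool --steps '[{"dx": 0, "dy": 1, "dz": 10, "rx": 0, "ry": 0, "rz": 0}, {"dx": 0, "dy": 0, "dz": 20, "rx": 0, "ry": 0, "rz": 0}, {"dx": 0, "dy": 0, "dz": 20, "rx": 0, "ry": 0, "rz": 0}, {"dx": 0, "dy": 0, "dz": 13, "rx": 0, "ry": 0, "rz": 0}, {"dx": 0, "dy": 0, "dz": 5, "rx": 0, "ry": 0, "rz": 0}, {"dx": 0, "dy": 0, "dz": 3, "rx": 0, "ry": 0, "rz": 0}, {"dx": 0, "dy": 0, "dz": 1.5, "rx": 0, "ry": 0, "rz": 0}, {"dx": 0, "dy": 0, "dz": 1, "rx": 0, "ry": 0, "rz": 0}, {"dx": 0, "dy": 0, "dz": 1, "rx": 0, "ry": 0, "rz": 0}, {"dx": 0, "dy": 0, "dz": 0, "rx": 0, "ry": 0, "rz": 0}]'

```text
t: 57.2
tool_pos: [0.5307, -0.0651, 0.104]
orientation: [[-0.104, 0.995, 0.001], [0.995, 0.104, -0.0], [-0.0, 0.001, -1.0]]
wrist_force: [-0.0, -0.2, -0.3]
width: 0.0289
gripper_force: 39.8
```

Request:
servo_tool --steps '[{"dx": 0, "dy": 0, "dz": 0.5, "rx": 0, "ry": 0, "rz": 0}, {"dx": 0, "dy": 0, "dz": 0, "rx": 0, "ry": 0, "rz": 0}]'

```text
t: 57.45
tool_pos: [0.5307, -0.065, 0.1039]
orientation: [[-0.104, 0.995, 0.001], [0.995, 0.104, -0.0], [-0.0, 0.001, -1.0]]
wrist_force: [-0.3, -0.5, 4.8]
width: 0.0286
gripper_force: 40.3
```

Request:
servo_tool --steps '[{"dx": 0, "dy": 0, "dz": 0, "rx": 0, "ry": 0, "rz": 0}, {"dx": 0, "dy": 0, "dz": 0, "rx": 0, "ry": 0, "rz": 0}, {"dx": 0, "dy": 0, "dz": 0, "rx": 0, "ry": 0, "rz": 0}, {"dx": 0, "dy": 0, "dz": 0, "rx": 0, "ry": 0, "rz": 0}, {"dx": 0, "dy": 0, "dz": -10, "rx": 0, "ry": 0, "rz": 0}, {"dx": 0, "dy": 0, "dz": -25, "rx": 0, "ry": 0, "rz": 0}, {"dx": 0, "dy": 0, "dz": -30, "rx": 0, "ry": 0, "rz": 0}, {"dx": 0, "dy": 0, "dz": -40, "rx": 0, "ry": 0, "rz": 0}, {"dx": -40, "dy": 0, "dz": -20, "rx": 0, "ry": 0, "rz": 0}, {"dx": -50, "dy": 0, "dz": 0, "rx": 0, "ry": 0, "rz": 0}, {"dx": -50, "dy": 0, "dz": 0, "rx": 0, "ry": 0, "rz": 0}, {"dx": -20, "dy": 0, "dz": 0, "rx": 0, "ry": 0, "rz": 0}]' --fingers 0.5

```text
t: 58.95
tool_pos: [0.5465, -0.2283, 0.2286]
orientation: [[-0.099, 0.995, -0.0], [0.995, 0.099, -0.002], [-0.002, -0.0, -1.0]]
wrist_force: [0.8, 0.1, -0.7]
width: 0.0643
gripper_force: 0.0
```

Request:
servo_tool --steps '[{"dx": 0, "dy": 0, "dz": 0, "rx": 0, "ry": 0, "rz": 0}, {"dx": 0, "dy": 0, "dz": 0, "rx": 0, "ry": 0, "rz": 0}, {"dx": 0, "dy": 0, "dz": 0, "rx": 0, "ry": 0, "rz": 0}, {"dx": 0, "dy": 0, "dz": 0, "rx": 0, "ry": 0, "rz": 0}]'

```text
t: 59.45
tool_pos: [0.5473, -0.2228, 0.2285]
orientation: [[-0.106, 0.994, 0.0], [0.994, 0.106, 0.0], [0.0, 0.0, -1.0]]
wrist_force: [-0.2, 0.1, -0.4]
width: 0.0639
gripper_force: 0.0
```

Run:
```python
from h import *
C={n:vision.camera_info(n) for n in("scene","side")}
f=vision.grab_frame('scene');g=vision.grab_frame('side')
for k,z in(("yellow",.122),("green",.122),("blue",.122),("red",.09)):
    R=(275,150,400,230) if k!="red" else (480,200,515,235)
    print(k,[plane(C["scene"],ce,z).round(4) for st,ce in blobs(f,k,R,120,50)],[plane(C["side"],ce,z).round(4) for st,ce in blobs(g,k,(305,150,340,220) if k!="red" else (245,280,320,350),90,30)])
cv2.imwrite('pics/end.png',cv2.resize(f[140:290,250:560],(800,387))[:,:,::-1])
need((0,0,0))
```

```text
yellow [array([ 0.5151, -0.0165,  0.122 ]), array([ 0.5305, -0.0656,  0.122 ]), array([ 0.6132, -0.0648,  0.122 ])] [array([ 0.5292, -0.0667,  0.122 ])]
green [array([0.5208, 0.0058, 0.122 ])] [array([0.5194, 0.0055, 0.122 ])]
blue [array([0.5155, 0.0735, 0.122 ])] [array([0.5145, 0.0732, 0.122 ])]
red [array([0.5411, 0.3353, 0.09  ])] [array([0.5436, 0.3326, 0.09  ])]
d [ 279.7 -520.7  228.4]  tcp [0.5472, -0.2235, 0.2284] t 59.5 w 0.064 gf 0.0 F [0.2, -0.6, 0.6] zt [ 0. -0. -1.]
```

View pics/end.png

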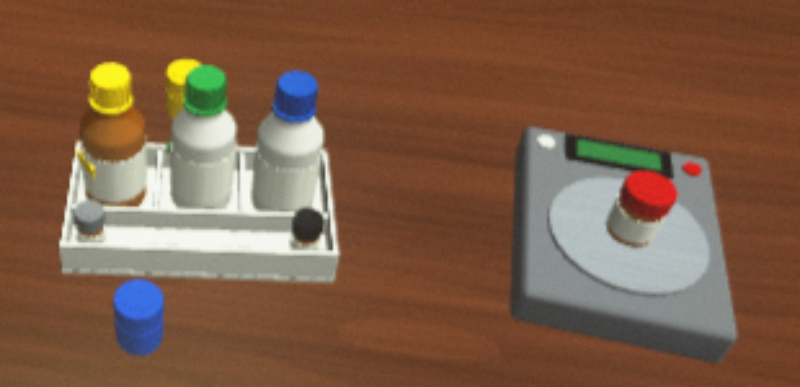

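The yellow (110,88), green (206,92) and blue (295,96) caps are back within about 1 mm of where they started. The jar is centred on the pan at (640,210), and both vials are undisturbed.

```bash
python3 -c "
from station import manip
print(manip.hand_in())"
```

```text
the job is handed in; nothing more can be done
None
```

The job is handed in at about 60 s on the robot's clock: the jar stands within about 2 mm of the pan's centre, all three bottles are upright in their own compartments within about 1 mm of where they started, the vials are untouched, and the hand-in returned no verdict.

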